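# Pull the button caps off a washer's control box and close it up

### The job

Strip the washer's control box: with the C-shaped cap puller hooked under its flange, pull every square button cap straight up off its post (do not touch caps on their posts with the fingers) and set each one upright on a raised column of the spray stand, one to a column. When all the caps are on the stand, push the hinged cover of the box shut until it snaps past its catch, and leave the puller standing upright by itself on the table. Leave the mug, the thread spool and the tape roll where they are.

Things in the scene. Friction and masses are not known exactly. Their poses are not given: they have to be found in the camera images.
- control_box: washer control box lying on its back, fixed: grey base 108 (x) x 184 (y) mm, deck (top face) at z = 24 mm. Origin: centre of the underside; +x points away from the robot, to the cover's hinge; z up. Front edge at x = -54 mm. Four button posts stand in one row on the deck, at x = -22 mm and y = -69, -23, 23, 69 mm; the deck in front of the row is bare
- post_row (a point): middle of the row of posts, on the deck (24 mm above the table), axes as the box's. Each post: a square foot 16 x 16 mm, 14 mm high, on which the cap's flange rests, then a stem 8 x 8 mm, 10 mm higher, with a sprung ball at either side that holds the cap
- cover (a joint): angle of the box's hinged cover, rad: 0 shut, 1.85 fully open. Stiff hinge (0.2 N m): stays where it is left. The last 0.07 rad go over a sprung catch (about 5 N at the front edge); past the catch it reads below 0.01. Caps still on posts block it
- cover_hinge (a point): middle of the cover's hinge line, which runs along the box's y, 26 mm above the table. The shut cover is a shell 194 mm wide (y), from 2 mm behind this line to 113 mm in front, its outer top face 29 mm above this point, its front skirt down to 9 mm above the table; it turns up and back about this line
- stand: fixed spray stand: dark base 50 (x) x 150 (y) x 10 mm with three square columns in a row along y, each 17 x 17 mm, flat on top, 60 mm above the table. Origin: centre of the underside; +x points away from the robot
- puller_grip (a point): cap puller, loose, 0.10 to 0.15 kg, a steel C that stands by itself on its fork. This point: middle of its upright black square grip, 14 x 14 mm, 50 mm long, 66 mm above the underside; z up along the grip, x the way the tines point. The grip is right above the fork's centre; an arm 35 to 42 mm above the underside joins it to the spine at x = -22 to -29 mm
- puller: the same puller; origin at the fork's centre on the underside, under the grip. Two tines along x, 4 mm thick (z = 0 to 4 mm), 5 mm wide, 22 mm apart inside, 32 mm outside, from the bridge at x = -21 mm (6 mm high) to the tips at x = 22 mm, which turn up to z = 7 mm from x = 18 mm on, so that a cap lying on the tines stays; 35 mm free above the underside
- cap0_center (a point): button cap 0, snug on the post at y = -69 mm of the box at the start, or absent. White, 20 g, 20 mm high: flange 32 x 32 x 3 mm at the bottom, crown 24 x 24 mm above, hollow below (opening 10.5 x 15 mm). This point: its centre, 10 mm above the flange's underside; z up. About 7 N straight up pops it (within 4 mm); clear of the stem after 11 mm
- cap1_center (a point): button cap 1, snug on the post at y = -23 mm of the box at the start, or absent. White, 20 g, 20 mm high: flange 32 x 32 x 3 mm at the bottom, crown 24 x 24 mm above, hollow below (opening 10.5 x 15 mm). This point: its centre, 10 mm above the flange's underside; z up. About 7 N straight up pops it (within 4 mm); clear of the stem after 11 mm
- cap2_center (a point): button cap 2, snug on the post at y = 23 mm of the box at the start, or absent. White, 20 g, 20 mm high: flange 32 x 32 x 3 mm at the bottom, crown 24 x 24 mm above, hollow below (opening 10.5 x 15 mm). This point: its centre, 10 mm above the flange's underside; z up. About 7 N straight up pops it (within 4 mm); clear of the stem after 11 mm
- cap3_center (a point): button cap 3, snug on the post at y = 69 mm of the box at the start, or absent. White, 20 g, 20 mm high: flange 32 x 32 x 3 mm at the bottom, crown 24 x 24 mm above, hollow below (opening 10.5 x 15 mm). This point: its centre, 10 mm above the flange's underside; z up. About 7 N straight up pops it (within 4 mm); clear of the stem after 11 mm
- pad0 (a point): centre of the flat 17 x 17 mm top of column 0 of the stand (at y = -50 mm of the stand), 60 mm above the table; axes as the stand's
- pad1 (a point): centre of the flat 17 x 17 mm top of column 1 of the stand (at y = 0 mm of the stand), 60 mm above the table; axes as the stand's
- pad2 (a point): centre of the flat 17 x 17 mm top of column 2 of the stand (at y = 50 mm of the stand), 60 mm above the table; axes as the stand's
- cap0: the same cap 0; origin at the centre of the flange's underside
- cap1: the same cap 1; origin at the centre of the flange's underside
- cap2: the same cap 2; origin at the centre of the flange's underside
- cap3: the same cap 3; origin at the centre of the flange's underside
- mug: bystander: white spotted mug, 82 x 114 x 91 mm; origin under its centre
- spool: bystander: wooden spool of thread, 30 mm wide, 42 mm high; origin under its centre
- tape: bystander: black roll of tape lying flat, 62 mm wide, 19 mm high; origin under its centre

How it is judged:
By the outcome, as a careful person would: the job done as asked, in the order asked, and still so for the second after the job is handed in, with the robot touching nothing.
Of cap0, cap1, cap2, cap3 only 2 to 3 are there at a start; the rules pass over those that are not, and their reading is None.
At some moment in a run one of puller may be knocked a few centimetres aside while the robot is not near it.
Once in a run the grip may slacken for a moment while it holds something.
It also fails if it takes over 210 s, if anything falls off the work surface, if the arm or the gripper's body presses on something with over 40 N, if the wrist force passes 120 N, or if a joint passes its speed limit or range.

### The arm

A 6-joint arm with a two-finger parallel gripper is mounted at the origin on a cart in front of the work surface, level with it; the furniture and walls round the work are solid. World frame = base frame: x ahead of the robot, y to its left, z up, the work surface at z = 0. Lengths are in m, angles in rad, forces in N, time in s.
With the tool pointing down it reaches from about 0.3 to 0.775 m from the base axis. Payload 14.6 kg.
Tool frame: the origin (TCP) lies at the very end of the fingers, on their centre line; the grasp point (between the pads) lies 19 mm behind it; z points along the fingers, x is the direction in which the jaws open and shut, and the axes are right-handed (so a half turn about z gives the same grasp; the last joint's range is limited). The gripper opens to 94 mm and grips with 3 to 60 N. Pads are 16 mm wide; open, the fingers measure 119 mm over their backs; the gripper's body (75 mm by 177 mm) begins 78 mm behind the grasp point.
Start: joints at [-1.211, 0.3, 1.521, -0, 1.321, -0.067], TCP at [0.228, -0.501, 0.205] pointing down, gripper open.
Joint ranges: [-3.03, 3.03], [-0.79, 2.21], [0.23, 2.52], [-1.04, 4.18], [0, 3.07], [-2.55, 2.55]. Speed limits (rad/s): [2.22, 2.22, 2.57, 3.14, 3.14, 3.14].

### API

Orientations are given as [roll, pitch, yaw] about the fixed x, y, z axes, in that order (R = Rz(yaw) Ry(pitch) Rx(roll)).
In Python, from station import ctrl gives the robot as it stands.
- The arm moves only by the shell command python3 -m inch 'ROWS' [FORCE]. ROWS is JSON, one flat list of numbers, 7 for each row, row after row: the shift along the tool's x, y, z in cm, then the turn, a rotation vector about the tool's x, y, z in rad, then the opening, from 0 (shut) to 1 (fully open). In form: [tx, ty, tz, wx, wy, wz, claw, tx, ty, tz, wx, wy, wz, claw, ...]. A call has 1 to 20 rows; each row shifts and turns the commanded pose from where the row before left it, along the tool's axes as they then stand; what a row does not reach is not made up. A row lasts 1/8 s, in which the tool goes at most 62.5 mm and 10.7 degrees, less where a joint would pass 70% of its speed; a pose out of reach is approached as far as the arm can. A call is refused whole if a number of a shift passes 6.25 or a number of a turn 0.188, either way. A call with a gripper value outside its range is refused whole. The fingers move at their own pace and stop on an object; FORCE is the grip in N (left out, the last holds). Time passes only in rows, so rows that do not move let the fingers close. It gives the time, the measured TCP pose, the force and the opening at its end, in the units of the state.
- ctrl.get_obs(): the state, without advancing time (a new reading comes with each control period).
- ctrl.camera(name): name is "scene" or "side" or "wrist"; returns (picture, depth): 400x640x3 uint8, red, green, blue; 400x640 float32, m along the optical axis (not along the pixel's ray), 0 where there is no reading.
- ctrl.camera_params(name): a dict with "vertical_fov" (degrees; the focal length in pixels is half the picture's height over the tangent of half this angle, whatever the lens; pixels are square), "cx", "cy" (the principal point, pixels), "camera_from_world" (4x4, takes a point from world to camera coordinates); the wrist camera has in their place "mount" (4x4, takes a point from camera to tool coordinates, whose origin is the TCP and whose axes are the tool frame's). Camera axes: x right, y down, z forward; pixel columns grow to the right and rows downward; lengths in m; the calibration is good to about 2 mm. A picture is of the moment at which its call begins: read the wrist's pose just before it. camera_params takes no time and is no camera call.
- ctrl.hand_in(): hands the job in, once; it reports no verdict.
Trained networks look in the newest picture that a camera, given by its name, has taken for a name from the list of things; names that differ only in an ending like _2 or _b are one class to them, and where a whole thing is asked for, a point or a joint stands for the part that bears it (a point fixed in the world has none). Each returns a list of dicts, best first, with "score" (0 to 1); they miss things now and then, are a little off and sometimes report something else, mostly with a low value. They report only what shows in the picture. A call takes as long as a camera call.
- ctrl.spot_in(camera, label): "bbox" ([centre column, centre row, width, height] in pixels, round what is visible of it).
- ctrl.place_of(camera, label): "centre" ([column, row] in pixels: a listed point, or the origin of a listed thing).
The state is a dict: "time_s": time; "qpos": joint angles; "joint_vel": joint speeds; "tau": joint torques, N m; "ee_pos": TCP position; "eef_rot": TCP orientation; "force": force on the tool from outside, world axes, zero at the start; "moment": the same for the moment, N m; "grip_width": finger opening in m.
Only numpy, scipy, OpenCV 4.12 (cv2) and the standard library are available. Lean on these libraries where they do the work, as an engineer would, in place of code of your own. Each camera call takes 0.05 s, during which the arm holds its last target. There are 200 camera calls.

## Working session

There is one attempt and no reset: what is moved stays moved. The work goes in short steps, Python scripts to look and compute and a shell command to move; the robot and the scene stay as the last step left them, time stands still between calls to the robot, and variables do not carry over. Pictures are saved under pics/ and viewed, about 12 in all and at most 16, crops included, and the job is handed in when it is done.

```bash
ls; mkdir -p pics; cat > h.py <<'E'
import numpy as np, cv2
from station import ctrl
from scipy.spatial.transform import Rotation as R
def cam(n):
    o=ctrl.get_obs(); p,d=ctrl.camera(n); c=ctrl.camera_params(n)
    f=200/np.tan(np.radians(c['vertical_fov'])/2)
    if 'mount' in c:
        T=np.eye(4);T[:3,:3]=R.from_euler('xyz',o['eef_rot']).as_matrix();T[:3,3]=o['ee_pos'];W=T@np.array(c['mount'])
    else: W=np.linalg.inv(np.array(c['camera_from_world']))
    return dict(img=p,d=d,f=f,cx=c['cx'],cy=c['cy'],W=W)
def ray(c,u,v):
    r=c['W'][:3,:3]@np.array([(u-c['cx'])/c['f'],(v-c['cy'])/c['f'],1]); return c['W'][:3,3],r
def atz(c,u,v,z):
    o,r=ray(c,u,v); return o+r*(z-o[2])/r[2]
def dep(c,u,v):
    o,r=ray(c,u,v); k=c['d'][int(round(v))-1:int(round(v))+2,int(round(u))-1:int(round(u))+2]; k=k[k>0]
    return o+r*np.median(k) if k.size else None
def cloud(c):
    v,u=np.mgrid[0:400,0:640]; d=c['d']; P=np.stack([(u-c['cx'])/c['f']*d,(v-c['cy'])/c['f']*d,d],-1)
    P=P@c['W'][:3,:3].T+c['W'][:3,3]; P[d<=0]=np.nan; return P
def proj(c,p):
    q=np.linalg.inv(c['W'])@np.append(p,1); return q[0]/q[2]*c['f']+c['cx'],q[1]/q[2]*c['f']+c['cy']
def save(c,n): cv2.imwrite('pics/'+n,c['img'][...,::-1])
E
python3 - <<'E'
from h import *
np.set_printoptions(precision=4,suppress=True)
for n in ['scene','side']:
    c=cam(n); save(c,n+'0.png'); print(n,c['f'],c['W'])
    for l,z in [('post_row',.024),('cover_hinge',.026),('control_box',0),('stand',0),('puller_grip',.066),('puller',0),('cap0_center',.048),('cap1_center',.048),('cap2_center',.048),('cap3_center',.048),('pad0',.06),('pad1',.06),('pad2',.06),('mug',0),('spool',0),('tape',0)]:
        r=ctrl.place_of(n,l)
        for q in r[:3]: print(l,round(q['score'],2),np.round(q['centre'],1),atz(c,*q['centre'],z),dep(c,*q['centre']) if 0<q['centre'][0]<639 and 0<q['centre'][1]<399 else '')
E
```

```text
pics
scene 514.1352911052513 [[-0.5491 -0.5671  0.6139 -0.0258]
 [-0.8357  0.3662 -0.4092  0.6116]
 [ 0.0073 -0.7378 -0.675   0.7404]
 [ 0.      0.      0.      1.    ]]
post_row 0.93 [388.5 217.5] [0.5097 0.0689 0.024 ] [0.4946 0.0842 0.0442]
cover_hinge 0.83 [364.9 196.4] [0.5846 0.0711 0.026 ] [0.5876 0.0684 0.0225]
cover_hinge 0.47 [368.7 226.7] [0.5091 0.1199 0.026 ] [0.4902 0.1373 0.0513]
control_box 0.93 [388.2 218.3] [ 0.5261  0.0527 -0.    ] [0.494  0.0852 0.0431]
stand 0.88 [277.1 294.4] [ 0.482   0.3458 -0.    ] [0.4413 0.3671 0.0593]
stand 0.63 [418.  193.6] [ 0.551 -0.052  0.   ] [0.5057 0.0001 0.0582]
puller_grip 0.78 [383.3 255.5] [0.4086 0.1701 0.066 ] [0.401  0.1778 0.0778]
puller_grip 0.17 [368.6 227. ] [0.4786 0.1481 0.066 ] [0.49   0.1377 0.0509]
puller 0.91 [378.3 280.6] [0.408  0.1738 0.    ] [ 0.4081  0.1737 -0.0001]
cap0_center 0.64 [388.4 218.2] [0.4903 0.0885 0.048 ] [0.4939 0.0848 0.0432]
cap0_center 0.52 [415.7 192.5] [ 0.5188 -0.0074  0.048 ] [0.5119 0.0005 0.0568]
cap0_center 0.49 [387.5 218.3] [0.4911 0.0901 0.048 ] [0.4947 0.0864 0.0431]
cap1_center 0.
[... 2495 characters left out ...]
]
pad1 0.88 [333.7 254.4] [0.4906 0.3424 0.06  ] [0.4906 0.3423 0.0599]
pad1 0.6 [315.3 246.2] [0.5312 0.329  0.06  ] [0.5311 0.3295 0.0606]
pad2 0.95 [358.9 266.3] [0.4376 0.3615 0.06  ] [0.4376 0.3621 0.0608]
pad2 0.88 [333.7 254.4] [0.4906 0.3424 0.06  ] [0.4906 0.3423 0.0599]
pad2 0.6 [315.3 246.2] [0.5312 0.329  0.06  ] [0.5311 0.3295 0.0606]
mug 0.69 [238.9 206.1] [0.7558 0.1886 0.    ] [0.7431 0.2144 0.0262]
spool 0.74 [341.  177.6] [0.5171 0.0171 0.    ] [0.5107 0.0918 0.0596]
spool 0.56 [282.4 278.6] [0.5903 0.3798 0.    ] [0.5858 0.3938 0.0204]
tape 0.79 [294.3 241.6] [0.5898 0.275  0.    ] [0.5856 0.2914 0.0193]
tape 0.17 [310.5 176.8] [0.6014 0.032  0.    ] [0.5952 0.0637 0.0258]
```

```bash
cd pics; python3 -c "
import cv2,numpy as np
a=cv2.imread('scene0.png');b=cv2.imread('side0.png');cv2.imwrite('both.png',cv2.resize(np.vstack([a,b]),(480,600)))"
```

```text
(no output)
```

View pics/both.png

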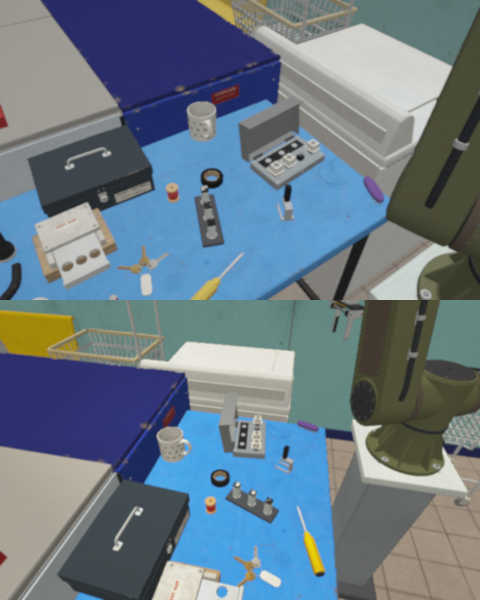

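The scene picture shows the box with three white caps, at about (390, 215), and its cover open. The puller is in front of it at (383, 265) and the stand at about (277, 280). The spool, tape and mug stand around these. Next I look from above with the wrist camera.

```bash
cat >> h.py <<'E'
def dlt(x,y,z,yaw=None,o=None):
    """tool down; yaw = world direction of tool x. prints wz to turn, then shift (cm) in axes before and after the turn"""
    o=o or ctrl.get_obs(); M=R.from_euler('xyz',o['eef_rot']).as_matrix()
    cur=np.arctan2(M[1,0],M[0,0]); d=np.array([x,y,z])-o['ee_pos']
    a=0 if yaw is None else (yaw-cur+np.pi/2)%np.pi-np.pi/2
    M2=R.from_euler('z',a).as_matrix()@M
    print('t',round(o['time_s'],2),'cur yaw',round(cur,4),'pos',np.round(o['ee_pos'],4),'wz',round(-a,4),'before',np.round(100*M.T@d,3),'after',np.round(100*M2.T@d,3),'q6',round(o['qpos'][5],3), 'F',np.round(o['force'],1),'w',round(o['grip_width'],4),'tilt',np.round(M[:,2],4))
E
python3 - <<'E'
from h import *
o=ctrl.get_obs(); print(o['eef_rot'],o['qpos'])
print(ctrl.camera_params('wrist'))
dlt(.46,.08,.42,np.pi/2)
dlt(.46,.08,.42,0)
E
```

```text
[ 3.14157591e+00  4.65109062e-05 -1.14399989e+00] [-1.21061988e+00  2.99911624e-01  1.52100713e+00 -2.04408238e-05
  1.32071919e+00 -6.66149330e-02]
{'vertical_fov': 59.898122100223574, 'cx': 320.35572246360954, 'cy': 200.0035848130881, 'mount': array([[ 9.99999993e-01, -7.60294164e-05, -8.54646960e-05,
         1.21949062e-03],
       [ 9.55714177e-05,  9.65873311e-01,  2.59014938e-01,
        -7.57548482e-02],
       [ 6.28553143e-05, -2.59014944e-01,  9.65873312e-01,
        -1.79741018e-01],
       [ 0.00000000e+00,  0.00000000e+00,  0.00000000e+00,
         1.00000000e+00]])}
t 1.7 cur yaw -1.144 pos [ 0.2277 -0.5007  0.2054] wz 0.4268 before [-43.24  -45.187 -21.455] after [-58.066 -23.234 -21.454] q6 -0.067 F [-0.4  0.8 -0.4] w 0.0939 tilt [-0.  0. -1.]
t 1.7 cur yaw -1.144 pos [ 0.2277 -0.5007  0.2054] wz -1.144 before [-43.24  -45.187 -21.455] after [ 23.234 -58.065 -21.458] q6 -0.067 F [-0.4  0.8 -0.4] w 0.0939 tilt [-0.  0. -1.]
```

```bash
python3 -m inch '[0,0,-3,0,0,0.142,1, 0,0,-4,0,0,0.142,1, 0,0,-4,0,0,0.142,1, -5,-2,-2,0,0,0,1, -6,-3,-2,0,0,0,1, -6,-3,-2,0,0,0,1, -6,-3,-2,0,0,0,1, -6,-3,-2,0,0,0,1, -6,-3,-1,0,0,0,1, -6,-3,-1,0,0,0,1, -6,-3,-0.5,0,0,0,1, -6,-3,0,0,0,0,1, -6,-2,0,0,0,0,1, -6,-1,0,0,0,0,1, -5,0,0,0,0,0,1, 0,0,0,0,0,0,1, 0,0,0,0,0,0,1]'
python3 - <<'E'
from h import *
dlt(.52,.15,.42,-np.pi/2)
c=cam('wrist'); save(c,'w1.png'); np.save('w1d.npy',c['d'])
for l,z in [('post_row',.024),('cover_hinge',.026),('stand',0),('puller_grip',.066),('puller',0),('cap0_center',.048),('cap1_center',.048),('cap2_center',.048),('cap3_center',.048),('pad0',.06)]:
    for q in ctrl.place_of('wrist',l)[:4]: print(l,round(q['score'],2),np.round(q['centre'],1),np.round(atz(c,*q['centre'],z),4))
E
```

```text
time_s: 3.82
ee_pos: [0.4952, 0.155, 0.4299]
eef_rot: [3.142, -0.0, -1.57]
force: [0.5, 0.7, -0.4]
grip_width: 0.0939
t 3.83 cur yaw -1.5699 pos [0.4952 0.155  0.4299] wz 0.0009 before [ 0.498 -2.483  0.994] after [ 0.496 -2.483  0.994] q6 1.803 F [ 0.5  0.7 -0.4] w 0.0939 tilt [-0.e+00 -2.e-04 -1.e+00]
cover_hinge 0.76 [375.7  95. ] [0.5899 0.0653 0.026 ]
stand 0.63 [201.7 163.9] [0.4737 0.3643 0.    ]
stand 0.59 [215.2 158.7] [0.483  0.3396 0.    ]
stand 0.55 [252.5  91.5] [0.5962 0.2682 0.    ]
stand 0.44 [374.1 143.4] [0.51   0.0607 0.    ]
puller_grip 0.72 [310.7 209.4] [0.4096 0.17   0.066 ]
puller 0.8 [309.5 201. ] [0.4059 0.174  0.    ]
cap0_center 0.75 [421.  140.9] [ 0.5189 -0.0069  0.048 ]
cap2_center 0.8 [363.9 146.4] [0.51   0.0842 0.048 ]
cap2_center 0.21 [183.4  91. ] [0.5949 0.366  0.048 ]
cap3_center 0.87 [336.9 151.9] [0.5012 0.1276 0.048 ]
pad0 0.81 [197.  192.3] [0.4367 0.3553 0.06  ]
pad0 0.77 [213.4 130.2] [0.5362 0.3207 0.06  ]
pad0 0.6 [199.5 161.9] [0.4866 0.3468 0.06  ]
```

View pics/w1.png

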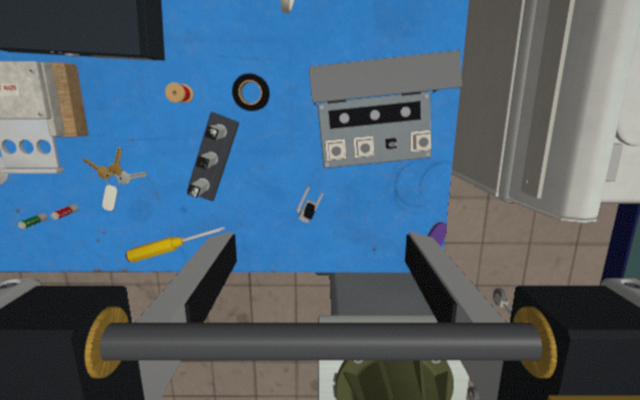

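Viewed from above, caps are on posts 0, 2 and 3, at (421,141), (364,146) and (337,152), and post 1 is bare. The puller is at (309,207) with its tines pointing up-image. The three columns are at (213,130), (203,160) and (195,188). I'll fit these from depth.

```bash
cat > fit.py <<'E'
from h import *
def comps(P,lo,hi,box,minn=15):
    x0,x1,y0,y1=box; m=((P[...,2]>lo)&(P[...,2]<hi)&(P[...,0]>x0)&(P[...,0]<x1)&(P[...,1]>y0)&(P[...,1]<y1)).astype(np.uint8)
    n,L=cv2.connectedComponents(m,connectivity=8)
    for i in range(1,n):
        q=P[L==i]
        if len(q)>=minn:
            (cx,cy),s,a=cv2.minAreaRect(q[:,:2].astype(np.float32)*1000)
            print('  n',len(q),'c',round(cx,1),round(cy,1),'size',np.round(s,1),'ang',round(a,1),'mean',np.round(q.mean(0)*1000,1))
E
python3 - <<'E'
from fit import *
c=cam('wrist'); P=cloud(c)
bx=(.42,.66,-.06,.2)
print('table z',np.nanmedian(P[200:220,250:290,2]))
print('caps');comps(P,.05,.066,(.46,.54,-.06,.17))
print('deck');comps(P,.016,.066,(.42,.66,-.06,.19),200)
print('cover');comps(P,.07,.2,(.5,.75,-.1,.25),50)
print('pads');comps(P,.054,.068,(.41,.56,.28,.4))
print('standbase');comps(P,.006,.07,(.38,.56,.26,.42),100)
print('grip');comps(P,.08,.1,(.36,.46,.12,.22),5)
print('puller');comps(P,.003,.1,(.34,.48,.1,.24),10)
u=slice(295,330)
print((P[180:225:3,295:330:3,2]*1000).round(0))
E
```

```text
table z 0.00044881880477287694
caps
  n 252 c 517.7 -7.1 size [24.3 23.5] ang 6.4 mean [518.2  -6.3  58.1]
  n 242 c 508.4 84.0 size [23.8 23.9] ang 6.3 mean [509.   84.4  58.3]
  n 233 c 503.6 129.6 size [24.1 23.9] ang 6.1 mean [504.2 129.7  58.4]
deck
  n 7294 c 532.1 63.0 size [111.5 184.3] ang 5.8 mean [534.9  64.2  29.5]
cover
  n 68 c 709.8 203.8 size [11.6  8.6] ang 82.1 mean [709.8 203.3  75.3]
  n 5566 c 608.9 70.9 size [ 45.6 194.1] ang 5.9 mean [609.   70.7 137.9]
pads
  n 138 c 531.7 324.7 size [17.9 17.1] ang 69.4 mean [531.7 324.   60.5]
  n 135 c 484.9 342.9 size [17.5 17.9] ang 67.9 mean [485.7 342.4  60. ]
  n 128 c 438.9 361.3 size [17.3 18. ] ang 67.1 mean [439.2 360.7  60.3]
standbase
  n 2502 c 485.1 343.1 size [ 50.5 150. ] ang 68.5 mean [488.6 338.1  21.8]
grip
  n 87 c 407.9 172.6 size [13.6 14. ] ang 61.3 mean [409.  172.4  89.7]
puller
  n 130 c 475.2 125.5 size [49.3  9.1] ang 90.0 mean [476.3 127.1  24.3]
  n 382 c 404.2 174.2 size [31.8 51.4] ang 64.2 mean [406.  175.9  44.3]
[[ 3. -1.  0.  0. -2.  0.  0.  3. -0.  1.  1.  1.]
 [-0. -1.  1. -2.  0.  1. -2. -2. -0. -1.  1.  1.]
 [ 0.  1.  0. -1.  0. -0.  1.  1.  0. -1. -1.  1.]
 [-0.  2. -0. -3.  4.  1.  1.  1.  2.  1. -1.  0.]
 [-1.  0.  1.  1.  4. -0.  1. -0.  1.  1. -1. -0.]
 [nan  1.  1.  5.  1.  1.  0.  2.  2.  7. -0.  0.]
 [-1.  0.  0.  6. -1.  1. -0.  1.  4.  1.  1. -0.]
 [-0.  1.  4.  0. 41. 40.  2. -0.  4.  1. -0. -1.]
 [-0.  1.  3.  0. 51. 51. 41. 42.  0.  1.  1. -1.]
 [ 1.  3. -1. 42. 76. 69. 61.  4. -1.  2. -1. -1.]
 [-1.  8.  5. 42. 88. 84. 77.  1. -1.  1.  1.  0.]
 [-1. -1. 43. 76. 93. 92. 90.  1.  1. -0.  1.  1.]
 [ 1.  1. 42. 90. 90. 92. 91. -2.  1.  1.  0. -2.]
 [ 1. -0. 43. 43. 42. 92.  1.  4.  1.  1.  0. -0.]
 [-0. -1.  0.  1. 41. -0.  1.  0. -1.  0.  1. -0.]]
```

```bash
python3 - <<'E'
from h import *
dlt(.4077,.1726,.16,-.45)
E
```

```text
t 4.42 cur yaw -1.5701 pos [0.4952 0.1553 0.43  ] wz -1.1201 before [-1.736  8.747 26.997] after [-8.629  2.247 26.997] q6 1.803 F [ 0.2 -0.4  0.7] w 0.0942 tilt [ 0.  0. -1.]
```

```bash
python3 -m inch '[0,0,0,0,0,-0.16,1, 0,0,0,0,0,-0.16,1, 0,0,2,0,0,-0.16,1, 0,0,3,0,0,-0.16,1, 0,0,4,0,0,-0.16,1, 0,0,4,0,0,-0.16,1, 0,0,3,0,0,-0.16,1, -2,0.6,3,0,0,0,1, -3,0.8,3,0,0,0,1, -2.6,0.6,3,0,0,0,1, -1,0.25,2,0,0,0,1, 0,0,0,0,0,0,1, 0,0,0,0,0,0,1]'
python3 - <<'E'
from h import *
from fit import comps
dlt(.4077,.1726,.16,-.45)
c=cam('wrist'); save(c,'w2.png'); P=cloud(c)
comps(P,.08,.1,(.36,.46,.12,.22),5); comps(P,.003,.1,(.34,.48,.1,.24),10); comps(P,.03,.05,(.34,.48,.1,.24),10)
comps(P,.0025,.012,(.34,.48,.1,.24),10)
E
```

```text
time_s: 6.05
ee_pos: [0.4088, 0.1726, 0.1609]
eef_rot: [-3.141, -0.001, -0.45]
force: [0.4, 0.7, 1.1]
grip_width: 0.094
t 6.05 cur yaw -0.4501 pos [0.4088 0.1726 0.1609] wz -0.0001 before [-0.096  0.048  0.091] after [-0.096  0.048  0.091] q6 0.767 F [0.4 0.7 1.1] w 0.094 tilt [ 1.3e-03  4.0e-04 -1.0e+00]
  n 371 c 407.3 172.5 size [14.1 14. ] ang 63.7 mean [408.1 173.7  89.7]
  n 1552 c 404.4 173.9 size [31.9 50.9] ang 64.7 mean [403.1 178.8  46.6]
  n 541 c 475.1 125.0 size [10.  49.9] ang 0.3 mean [475.5 129.8  22.1]
  n 605 c 398.3 176.8 size [18.2 37.3] ang 64.9 mean [394.8 180.4  42.2]
  n 318 c 408.7 182.3 size [13.2 49.9] ang 64.9 mean [408.5 186.3   5.1]
  n 25 c 474.7 148.9 size [10.2  1.9] ang 18.8 mean [474.9 149.    7.6]
  n 68 c 416.2 153.4 size [ 5.  11.9] ang 64.6 mean [416.4 153.4   5.3]
```

View pics/w2.png

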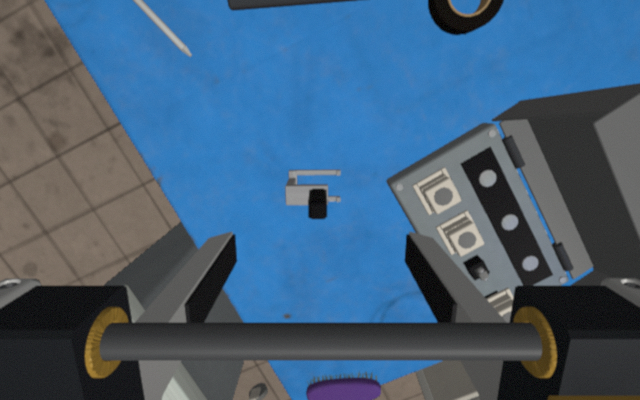

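The puller is under the open jaws, with its grip at (317,203) and its tines pointing right along tool x. It is clear of the box, so I go down and grip.

```bash
python3 -m inch '[-0.12,0.04,2.2,0,0,-0.01,1, 0,0,2,0,0,0,1, 0,0,2,0,0,0,1, 0,0,2,0,0,0,1, 0,0,2,0,0,0,1, 0,0,0.95,0,0,0,1, 0,0,0,0,0,0,1, 0,0,0,0,0,0,0.1, 0,0,0,0,0,0,0, 0,0,0,0,0,0,0, 0,0,0,0,0,0,0, 0,0,0,0,0,0,0, 0,0,0,0,0,0,0, 0,0,0,0,0,0,0]' 50
python3 - <<'E'
from h import *
dlt(.4077,.1726,.049,-.44)
E
```

```text
time_s: 7.85
ee_pos: [0.4067, 0.1727, 0.0484]
eef_rot: [3.142, 0.0, -0.44]
force: [0.4, -0.2, 0.0]
grip_width: 0.0271
t 7.85 cur yaw -0.44 pos [0.4067 0.1727 0.0484] wz 0.0 before [ 0.096 -0.038 -0.057] after [ 0.096 -0.038 -0.057] q6 0.759 F [ 0.4 -0.2  0. ] w 0.0271 tilt [-1.e-04 -0.e+00 -1.e+00]
```

```bash
python3 -m inch '[0,0,0,0,0,0,0, 0,0,0,0,0,0,0, 0,0,0,0,0,0,0, 0,0,0,0,0,0,0, 0,0,-0.5,0,0,0,0, 0,0,-1,0,0,0,0, 0,0,-2,0,0,0,0, 0,0,-2,0,0,0,0, 0,0,-2,0,0,0,0, 0,0,-1,0,0,-0.136,0, 0,0,0,0,0,-0.136,0, 0,0,0,0,0,-0.136,0, 0,0,0,0,0,-0.135,0, 0,0,0,0,0,0,0, 0,0,0,0,0,0,0]'
cat > hand.py <<'E'
from fit import *
def hand(name=None,show=1):
    """puller in the hand, relative to the TCP, in tool frame (mm)"""
    o=ctrl.get_obs(); c=cam('wrist'); P=cloud(c)
    if name: save(c,name)
    M=R.from_euler('xyz',o['eef_rot']).as_matrix(); Q=(P-o['ee_pos'])@M*1000
    near=(abs(Q[...,0])<45)&(Q[...,1]>-45)&(Q[...,1]<40)
    Q[~near]=np.nan
    return o,c,P,Q
E
python3 - <<'E'
from hand import *
o,c,P,Q=hand('w3.png')
dlt(.444,.1235,.15,.103)
for lo,hi in [(2,14),(36,50),(2,52),(-42,60)]:
    Z=Q[...,2]; m=(Z>lo)&(Z<hi); q=Q[m]
    if len(q)>5:
        r=cv2.minAreaRect(q[:,:2].astype(np.float32)); print(lo,hi,len(q),np.round(r[0],1),np.round(r[1],1),round(r[2],1),'zmed',np.round(np.percentile(q[:,2],[5,50,95]),1),'x',q[:,0].min().round(1),q[:,0].max().round(1),'y',q[:,1].min().round(1),q[:,1].max().round(1))
E
```

```text
time_s: 9.72
ee_pos: [0.4067, 0.1727, 0.1338]
eef_rot: [-3.141, -0.0, 0.1]
force: [-0.4, 0.1, -1.4]
grip_width: 0.0134
t 9.78 cur yaw 0.1005 pos [0.4067 0.1727 0.1337] wz -0.0025 before [ 3.216  5.267 -1.629] after [ 3.203  5.275 -1.629] q6 0.218 F [-0.3  0.1 -1.9] w 0.014 tilt [ 3.e-04  1.e-04 -1.e+00]
2 14 918 [-9.3  0.3] [37.9 18.5] 0.0 zmed [ 4.8  6.1 10.6] x -28.3 9.6 y -9.0 9.6
36 50 746 [-3.  -2.1] [50.7 27.8] 0.9 zmed [40.  43.5 45.6] x -28.3 22.5 y -15.7 12.2
2 52 1806 [-3.  -2.1] [50.7 27.8] 0.9 zmed [ 5.2 12.1 44.9] x -28.3 22.5 y -15.7 12.2
-42 60 4591 [-3.  -2.1] [50.7 27.8] 0.9 zmed [-40.9 -11.6  44.1] x -28.3 22.5 y -15.7 12.2
```

View pics/w3.png

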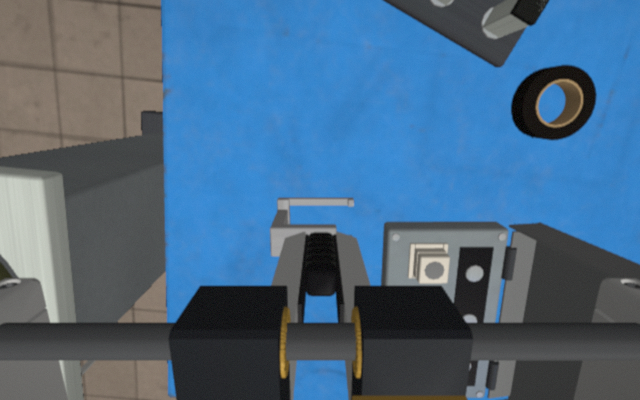

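The puller hangs straight in the jaws: by depth, x runs from -28 to 22.5 mm and the underside is 48 mm below the TCP. I go to the front of cap 3.

```bash
python3 -m inch '[1,1.5,-1,0,0,-0.003,0, 1.2,2,-0.6,0,0,0,0, 1,1.75,0,0,0,0,0, 0,0,1.2,0,0,0,0, 0,0,2,0,0,0,0, 0,0,2,0,0,0,0, 0,0,1.5,0,0,0,0, 0,0,0.5,0,0,0,0, 0,0,0,0,0,0,0, 0,0,0,0,0,0,0]'
python3 - <<'E'
from hand import *
o,c,P,Q=hand('w4.png')
dlt(.5036,.1296,.078,.1027)
comps(P,.05,.066,(.48,.54,.1,.15)); comps(P,.036,.046,(.48,.54,.1,.16)); comps(P,.02,.028,(.46,.54,.04,.18),50)
Z=Q[...,2]; q=Q[(Z>36)&(Z<50)]; print(len(q),q[:,0].min(),q[:,0].max(),q[:,1].min(),np.percentile(q[:,2],[10,50,90]))
E
```

```text
time_s: 11.02
ee_pos: [0.4443, 0.1239, 0.078]
eef_rot: [-3.142, -0.001, 0.106]
force: [1.1, -0.9, -1.3]
grip_width: 0.0142
t 11.07 cur yaw 0.1059 pos [0.4443 0.1239 0.078 ] wz 0.0032 before [5.955 0.06  0.006] after [5.955 0.041 0.006] q6 0.087 F [-1.  -0.7 -1.3] w 0.0138 tilt [ 1.e-03  2.e-04 -1.e+00]
  n 1622 c 503.6 129.4 size [24.2 24.5] ang 6.0 mean [502.7 130.5  58.1]
  n 729 c 503.9 129.6 size [32.5 31.8] ang 6.3 mean [497.2 135.4  41.9]
  n 31 c 517.1 100.5 size [10.8  1. ] ang 0.5 mean [518.  100.4  40.7]
  n 5754 c 508.6 114.5 size [70.6 77. ] ang 5.9 mean [505.6 121.4  24.5]
857 -28.34127440781572 44.97268841051116 -15.805587274567227 [37.19224474 43.32924533 44.95944644]
```

View pics/w4.png

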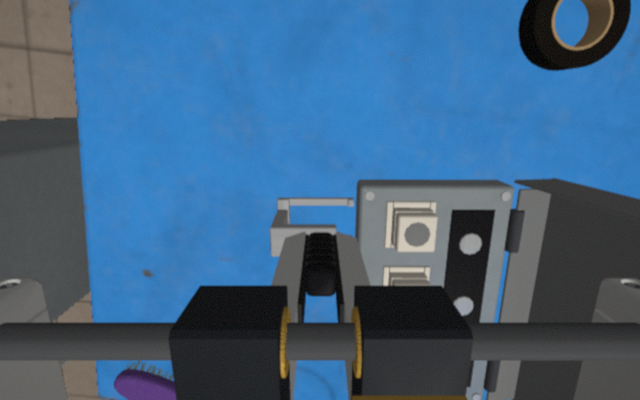

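The puller sits level in front of cap 3, the fork at (315,220) and the cap at (412,230). The flange top is at 41.9 mm as expected, so I slide it in.

```bash
python3 -m inch '[1,0.05,0,0,0,0.003,0, 1,0,0,0,0,0,0, 1,0,0,0,0,0,0, 1,0,0,0,0,0,0, 1,0,0,0,0,0,0, 0.7,0,0,0,0,0,0, 0.35,0,0,0,0,0,0, 0,0,0,0,0,0,0, 0,0,0,0,0,0,0]'
python3 - <<'E'
from hand import *
o,c,P,Q=hand('w5.png')
dlt(.5036,.1296,.078,.1027)
comps(P,.05,.066,(.48,.54,.1,.15)); 
Z=Q[...,2]; q=Q[(Z>40)&(Z<50)]; print(len(q),q[:,0].min(),q[:,0].max(),q[:,1].min(),np.percentile(q[:,2],[10,50,90]))
E
```

```text
time_s: 12.2
ee_pos: [0.5041, 0.1296, 0.0775]
eef_rot: [3.142, 0.0, 0.103]
force: [-0.6, -0.5, -2.3]
grip_width: 0.0135
t 12.25 cur yaw 0.103 pos [0.5041 0.1296 0.0775] wz 0.0003 before [-0.047 -0.009 -0.053] after [-0.047 -0.009 -0.053] q6 0.078 F [ 0.6  0.4 -2.4] w 0.0136 tilt [-1.e-04  0.e+00 -1.e+00]
  n 540 c 503.0 136.1 size [23.8 10.9] ang 5.4 mean [503.1 138.9  57.4]
  n 42 c 481.7 134.1 size [1.6 4.9] ang 31.6 mean [481.3 135.   57.1]
527 -28.33194701345601 44.9586945719957 -15.726277028437975 [41.33490638 43.59498282 48.8255197 ]
```

View pics/w5.png

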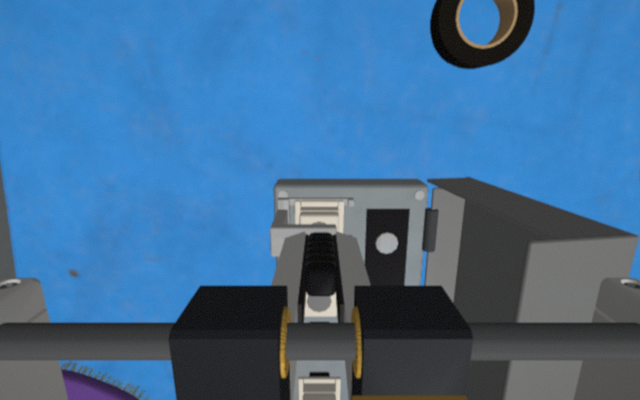

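The fork encloses cap 3: its tine shows at (320,202) beside the flange, the tip just past it, with no contact force. I lift straight up.

```bash
python3 -m inch '[0,0,-0.3,0,0,0,0, 0,0,-0.3,0,0,0,0, 0,0,-0.3,0,0,0,0, 0,0,-0.3,0,0,0,0, 0,0,-0.3,0,0,0,0, 0,0,-0.3,0,0,0,0, 0,0,-0.4,0,0,0,0, 0,0,-0.5,0,0,0,0, 0,0,-0.5,0,0,0,0, 0,0,-0.5,0,0,0,0, 0,0,-1,0,0,0,0, 0,0,-1,0,0,0,0, 0,0,-1,0,0,0,0, 0,0,-0.3,0,0,0,0, 0,0,0,0,0,0,0]'
cat >> hand.py <<'E'
def report(name=None):
    o,c,P,Q=hand(name); Z=Q[...,2]
    for nm,lo,hi in [('captop',21,27.5),('flange',38.5,43),('tine',42,52)]:
        q=Q[(Z>lo)&(Z<hi)&(Q[...,1]<-4)]
        if len(q)>5:
            print(nm,len(q),'x',np.round(np.percentile(q[:,0],[1,99]),1),'y',np.round(np.percentile(q[:,1],[1,99]),1),'z',np.round(np.percentile(q[:,2],[5,50,95]),1))
    return o,c,P,Q
E
python3 - <<'E'
from hand import *
o,c,P,Q=report('w6.png')
dlt(.5036,.1296,.148,.1027)
E
```

```text
time_s: 14.12
ee_pos: [0.5043, 0.1296, 0.1476]
eef_rot: [-3.142, -0.0, 0.103]
force: [0.3, 0.4, -2.0]
grip_width: 0.0136
captop 570 x [-26.7  11. ] y [-11.9  -4.2] z [22.8 24.1 26.4]
flange 673 x [-27.9  21.9] y [-15.9  -4.3] z [39.5 41.1 42.5]
tine 265 x [-28.2  21.8] y [-15.6  -5. ] z [42.1 43.6 46.2]
t 14.18 cur yaw 0.103 pos [0.5041 0.1296 0.1473] wz 0.0003 before [-0.053 -0.01  -0.073] after [-0.053 -0.01  -0.073] q6 0.078 F [-0.4  1.2 -2. ] w 0.0139 tilt [-3.e-04 -0.e+00 -1.e+00]
```

View pics/w6.png

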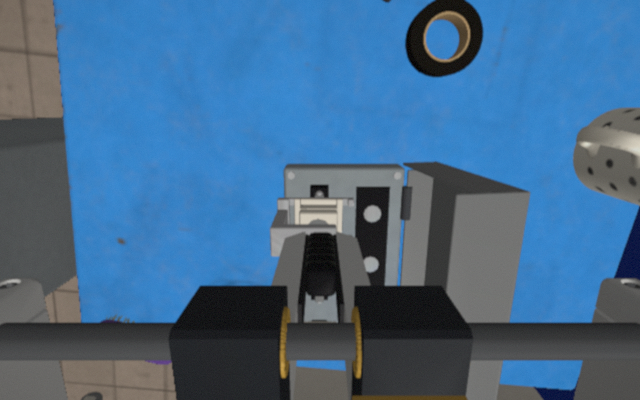

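Cap 3 sits on the tines, crown at (318,215), and its bare post shows at (319,190). Now I turn gently towards the stand.

```bash
python3 -m inch '[0,0,0,0,0,-0.03,0, 0,0,0,0,0,-0.06,0, 0,0,0,0,0,-0.09,0, 0,0,0,0,0,-0.11,0, 0,0,0,0,0,-0.125,0, 0,0,0,0,0,-0.1345,0, 0,0,0,0,0,-0.1345,0, 0,0,0,0,0,-0.12,0, 0,0,0,0,0,-0.11,0, 0,0,0,0,0,-0.09,0, 0,0,0,0,0,-0.06,0, 0,0,0,0,0,-0.03,0, 0,0,0,0,0,0,0]'
python3 - <<'E'
from hand import *
dlt(.5317+.0004,.3247+.0009,.148,1.1956)
E
```

```text
time_s: 15.8
ee_pos: [0.5042, 0.1296, 0.1473]
eef_rot: [-3.141, 0.0, 1.197]
force: [0.8, -0.3, -1.8]
grip_width: 0.0139
t 15.8 cur yaw 1.197 pos [0.5042 0.1296 0.1473] wz 0.0014 before [19.267 -4.562 -0.068] after [19.261 -4.588 -0.068] q6 -1.016 F [ 0.8 -0.3 -1.8] w 0.0139 tilt [-2.e-04 -0.e+00 -1.e+00]
```

```bash
python3 -m inch '[0.4,-0.1,0,0,0,0.001,0, 0.8,-0.2,0,0,0,0,0, 1.2,-0.3,0,0,0,0,0, 1.5,-0.35,0,0,0,0,0, 1.7,-0.4,0,0,0,0,0, 1.8,-0.43,0,0,0,0,0, 1.8,-0.43,0,0,0,0,0, 1.8,-0.43,0,0,0,0,0, 1.8,-0.43,0,0,0,0,0, 1.7,-0.4,0,0,0,0,0, 1.5,-0.35,0,0,0,0,0, 1.2,-0.3,0,0,0,0,0, 1.0,-0.22,0,0,0,0,0, 0.65,-0.15,0,0,0,0,0, 0.41,-0.1,0,0,0,0,0, 0,0,0,0,0,0,0, 0,0,0,0,0,0,0]'
python3 - <<'E'
from hand import *
o,c,P,Q=report('w7.png')
dlt(.5317+.0004,.3247+.0009,.148,1.1956)
comps(P,.054,.066,(.41,.56,.28,.4)); comps(P,.006,.018,(.38,.56,.26,.42),100)
E
```

```text
time_s: 17.92
ee_pos: [0.5321, 0.3254, 0.1475]
eef_rot: [3.142, 0.0, 1.196]
force: [0.5, 0.1, -1.6]
grip_width: 0.0133
captop 568 x [-28.3   9.7] y [-12.   -4.2] z [22.6 23.9 26.4]
flange 666 x [-29.3  20.9] y [-15.8  -4.5] z [39.6 41.  42.5]
tine 253 x [-29.4  20.2] y [-15.5  -4.9] z [42.1 43.5 45.8]
t 17.98 cur yaw 1.1957 pos [0.532  0.3254 0.1475] wz 0.0001 before [ 0.022 -0.002 -0.049] after [ 0.022 -0.002 -0.049] q6 -0.706 F [-0.3  0.2 -1.9] w 0.0137 tilt [-0.  0. -1.]
  n 616 c 439.3 361.6 size [16.8 17.1] ang 68.0 mean [439.3 361.5  60.4]
  n 522 c 485.6 343.6 size [16.6 17.5] ang 68.0 mean [485.3 343.3  60.4]
  n 138 c 525.5 327.5 size [16.7  4.3] ang 68.7 mean [525.3 327.5  59.9]
  n 6890 c 478.3 346.3 size [ 50.1 132.6] ang 68.4 mean [474.8 347.6  10.7]
```

View pics/w7.png

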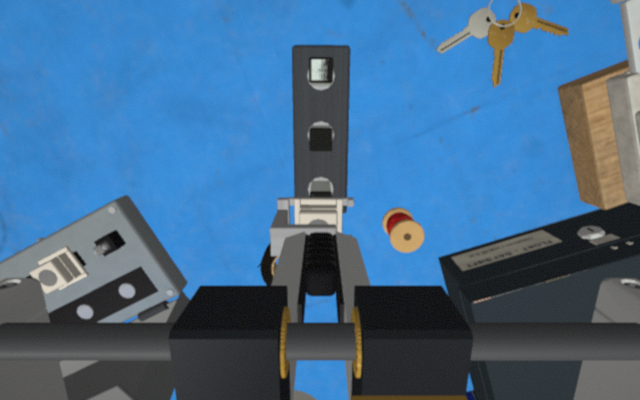

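The camera sees cap 3 on the fork at (318,215), directly over column 0. Pads 1 and 2, at (320,137) and (320,69), line up with it. I shift 2 mm along the tines and lower.

```bash
python3 -m inch '[0.1,0,0.3,0,0,0,0, 0.1,0,0.6,0,0,0,0, 0,0,0.8,0,0,0,0, 0,0,0.8,0,0,0,0, 0,0,0.6,0,0,0,0, 0,0,0.4,0,0,0,0, 0,0,0.3,0,0,0,0, 0,0,0.2,0,0,0,0, 0,0,0.2,0,0,0,0, 0,0,0.2,0,0,0,0, 0,0,0.2,0,0,0,0, 0,0,0.2,0,0,0,0, 0,0,0.1,0,0,0,0, 0,0,0,0,0,0,0, 0,0,0,0,0,0,0]'
python3 - <<'E'
from hand import *
o,c,P,Q=report('w8.png')
dlt(.5328,.3273,.0985,1.1956)
E
```

```text
time_s: 19.85
ee_pos: [0.5328, 0.3275, 0.0986]
eef_rot: [3.141, -0.0, 1.196]
force: [0.6, 0.5, -1.4]
grip_width: 0.0137
captop 168 x [-28.8   9.8] y [-11.9  -5.6] z [21.2 24.4 27.3]
flange 251 x [-29.4  21. ] y [-44.4  -4.6] z [38.7 41.4 42.9]
tine 329 x [-29.4  19.6] y [-15.5  -6.3] z [42.2 43.8 45.7]
t 19.9 cur yaw 1.196 pos [0.5328 0.3275 0.0985] wz 0.0004 before [-0.016  0.006  0.004] after [-0.016  0.006  0.004] q6 -0.703 F [-1.2 -0.5 -0.7] w 0.0138 tilt [ 1.e-04  1.e-04 -1.e+00]
```

```bash
python3 - <<'E'
from hand import *
o,c,P,Q=hand()
for lo,hi in [(16,20),(34,37.5),(41,47)]:
    Z=Q[...,2]; q=Q[(Z>lo)&(Z<hi)&(Q[...,1]<-4)&(Q[...,1]>-17)]
    if len(q): print(lo,hi,len(q),np.round(q.min(0),1),np.round(q.max(0),1),np.median(q[:,2]))
cv2.imwrite('pics/w8c.png',cv2.resize(c['img'][170:260,250:390,::-1],None,fx=4,fy=4,interpolation=cv2.INTER_CUBIC))
E
```

```text
16 20 421 [-29.1 -12.1  16.1] [ 9.5 -4.2 19.9] 17.975256768478843
34 37.5 454 [-28.8 -16.1  34. ] [13.5 -4.1 37.4] 35.02005851452068
41 47 405 [-29.6 -15.6  41. ] [21.2 -4.1 46.7] 43.339577019595545
```

View pics/w8c.png

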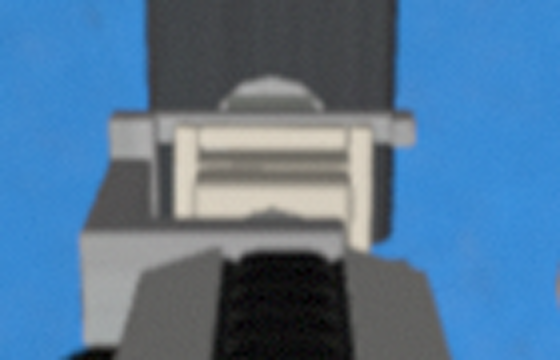

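The cap rests on the column. The tines show below its flange with a gap of about 5 mm and the tip is 3 mm clear, so I back out and rise.

```bash
python3 -m inch '[-0.3,0,0,0,0,0,0, -0.6,0,0,0,0,0,0, -0.8,0,0,0,0,0,0, -1,0,0,0,0,0,0, -1,0,0,0,0,0,0, -1,0,0,0,0,0,0, -1,0,0,0,0,0,0, -0.5,0,0,0,0,0,0, 0,0,-1,0,0,0,0, 0,0,-2,0,0,0,0, 0,0,-2,0,0,0,0, 0,0,0,0,0,0,0, 0,0,0,0,0,0,0]'
python3 - <<'E'
from hand import *
o,c,P,Q=report('w9.png')
comps(P,.072,.09,(.41,.56,.28,.4)); comps(P,.054,.067,(.41,.56,.28,.4)); comps(P,.05,.066,(.48,.54,-.06,.15))
a=np.array([np.cos(.1027),np.sin(.1027)])*.06
dlt(.5084-a[0],.0840-a[1],.15,.1027)
E
```

```text
time_s: 21.58
ee_pos: [0.5098, 0.2698, 0.1478]
eef_rot: [-3.141, 0.001, 1.196]
force: [0.3, 0.6, -0.9]
grip_width: 0.0139
captop 46 x [-29.  -22.5] y [-8.6 -4.5] z [21.7 24.1 27.1]
flange 239 x [-29.4  21.1] y [-15.4  -4.6] z [39.9 41.8 42.9]
tine 563 x [-29.   19.8] y [-15.4  -7.3] z [42.3 43.8 45.6]
  n 1087 c 532.0 325.4 size [24.1 23.8] ang 68.3 mean [530.9 325.   80.3]
  n 646 c 438.9 361.7 size [17.8 17.4] ang 68.3 mean [438.8 361.2  60.4]
  n 546 c 485.4 343.0 size [17.4 17.1] ang 68.3 mean [485.  342.8  60.6]
  n 487 c 532.1 325.6 size [32.4 31.7] ang 68.4 mean [523.8 322.6  63.7]
  n 885 c 508.9 83.8 size [24.1 25.9] ang 5.9 mean [508.   86.4  57.7]
  n 101 c 519.7 4.3 size [18.   3.3] ang 3.5 mean [521.1   4.7  52.9]
t 21.62 cur yaw 1.1961 pos [0.5098 0.2697 0.1476] wz 1.0934 before [-20.089   1.34   -0.222] after [-8.04  18.458 -0.246] q6 -0.773 F [ 0.4  1.3 -1.6] w 0.0137 tilt [-1.1e-03 -5.0e-04 -1.0e+00]
```

Cap 3 is centred on column 0, at (532.0, 325.4), with its top at 80 mm. Next is cap 2.

```bash
python3 -m inch '[0,0,0,0,0,0.1562,0, 0,0,0,0,0,0.1562,0, 0,0,0,0,0,0.1562,0, 0,0,0,0,0,0.1562,0, 0,0,0,0,0,0.1562,0, 0,0,0,0,0,0.1562,0, 0,0,0,0,0,0.1562,0, -1,2,0,0,0,0,0, -1.5,3.5,0,0,0,0,0, -1.5,4,0,0,0,0,0, -1.5,4,0,0,0,0,0, -1.5,3,0,0,0,0,0, -1.04,1.96,0,0,0,0,0, 0,0,1,0,0,0,0, 0,0,2,0,0,0,0, 0,0,2,0,0,0,0, 0,0,1.5,0,0,0,0, 0,0,0.47,0,0,0,0, 0,0,0,0,0,0,0, 0,0,0,0,0,0,0]'
python3 - <<'E'
from hand import *
o,c,P,Q=report()
a=np.array([np.cos(.1027),np.sin(.1027)])*.0012
comps(P,.05,.066,(.48,.54,.06,.11)); comps(P,.036,.046,(.48,.54,.06,.11))
dlt(.5086+a[0],.0839+a[1],.078,.1027)
E
```

```text
time_s: 24.12
ee_pos: [0.4494, 0.078, 0.0793]
eef_rot: [-3.142, -0.001, 0.103]
force: [0.7, -0.3, -2.5]
grip_width: 0.0136
captop 46 x [-27.7 -21.2] y [-8.7 -4.5] z [21.6 24.3 27.3]
flange 229 x [-28.  44.] y [-15.5  -4.3] z [39.7 41.7 42.9]
tine 570 x [-28.1  20.5] y [-15.6  -6.6] z [42.4 43.8 45.5]
  n 1592 c 508.3 83.9 size [24.4 24.1] ang 6.0 mean [507.3  84.8  58.2]
  n 718 c 508.4 83.5 size [32.1 32.4] ang 5.7 mean [502.   89.6  41.9]
t 24.18 cur yaw 0.1025 pos [0.4494 0.078  0.0793] wz -0.0002 before [6.074 0.016 0.137] after [6.074 0.017 0.137] q6 -0.011 F [-0.6  0.6 -2.1] w 0.0138 tilt [ 1.1e-03  1.0e-04 -1.0e+00]
```

```bash
python3 -m inch '[0.5,0.02,0.14,0,0,0,0, 1,0,0,0,0,0,0, 1,0,0,0,0,0,0, 1,0,0,0,0,0,0, 1,0,0,0,0,0,0, 1,0,0,0,0,0,0, 0.5,0,0,0,0,0,0, 0,0,0,0,0,0,0, 0,0,0,0,0,0,0]'; python3 - <<'E'
from hand import *
o,c,P,Q=report()
dlt(.5088,.0840,.078,.1027)
E
```

```text
time_s: 25.3
ee_pos: [0.5085, 0.0838, 0.0773]
eef_rot: [-3.142, 0.0, 0.103]
force: [-0.1, 0.3, -2.0]
grip_width: 0.0137
captop 159 x [-27.5  11.5] y [-12.1  -5.4] z [21.3 24.2 27.2]
flange 315 x [-28.   22.2] y [-44.5  -5.5] z [38.6 41.1 42.7]
tine 1562 x [-28.2  44.7] y [-44.7  -4.6] z [43.  51.4 52. ]
t 25.35 cur yaw 0.1026 pos [0.5085 0.0839 0.0774] wz -0.0001 before [ 0.034 -0.01  -0.064] after [ 0.034 -0.01  -0.064] q6 -0.01 F [ 0.1 -0.  -1.9] w 0.0136 tilt [-2.e-04  0.e+00 -1.e+00]
```

```bash
python3 -m inch '[0,0,-0.3,0,0,0,0, 0,0,-0.3,0,0,0,0, 0,0,-0.3,0,0,0,0, 0,0,-0.3,0,0,0,0, 0,0,-0.3,0,0,0,0, 0,0,-0.3,0,0,0,0, 0,0,-0.4,0,0,0,0, 0,0,-0.5,0,0,0,0, 0,0,-0.5,0,0,0,0, 0,0,-0.5,0,0,0,0, 0,0,-1,0,0,0,0, 0,0,-1,0,0,0,0, 0,0,-1,0,0,0,0, 0,0,-0.3,0,0,0,0, 0,0,0,0,0,0,0]'
python3 - <<'E'
from hand import *
o,c,P,Q=report('w10.png')
d=np.array([np.cos(1.1956),np.sin(1.1956)])*.001
dlt(.4856+d[0],.3434+d[1],.148,1.1956)
E
```

```text
time_s: 27.22
ee_pos: [0.5087, 0.0838, 0.1475]
eef_rot: [-3.142, -0.0, 0.103]
force: [-0.1, 0.2, -1.5]
grip_width: 0.0137
captop 561 x [-26.9  11. ] y [-11.9  -4.2] z [22.7 24.  26.3]
flange 665 x [-27.8  22.2] y [-15.8  -4.4] z [39.5 41.1 42.6]
tine 286 x [-28.1  22.1] y [-15.7  -6.4] z [42.1 43.4 46. ]
t 27.27 cur yaw 0.1027 pos [0.5086 0.0839 0.1472] wz -1.0929 before [  0.416 -26.142  -0.08 ] after [ 23.405 -11.653  -0.086] q6 -0.01 F [-0.2  0.4 -1.2] w 0.0135 tilt [-2.e-04 -0.e+00 -1.e+00]
```

```bash
python3 -m inch '[0,0,0,0,0,-0.03,0, 0,0,0,0,0,-0.06,0, 0,0,0,0,0,-0.09,0, 0,0,0,0,0,-0.11,0, 0,0,0,0,0,-0.125,0, 0,0,0,0,0,-0.1345,0, 0,0,0,0,0,-0.1345,0, 0,0,0,0,0,-0.12,0, 0,0,0,0,0,-0.11,0, 0,0,0,0,0,-0.09,0, 0,0,0,0,0,-0.06,0, 0,0,0,0,0,-0.03,0, 0,0,0,0,0,0,0]'
python3 -m inch '[0.4,-0.2,0,0,0,0,0, 0.8,-0.4,0,0,0,0,0, 1.2,-0.6,0,0,0,0,0, 1.5,-0.75,0,0,0,0,0, 1.7,-0.85,0,0,0,0,0, 1.8,-0.9,0,0,0,0,0, 1.8,-0.9,0,0,0,0,0, 1.8,-0.9,0,0,0,0,0, 1.8,-0.9,0,0,0,0,0, 1.8,-0.9,0,0,0,0,0, 1.8,-0.9,0,0,0,0,0, 1.7,-0.85,0,0,0,0,0, 1.6,-0.8,0,0,0,0,0, 1.4,-0.7,0,0,0,0,0, 1.1,-0.5,0,0,0,0,0, 0.8,-0.35,0,0,0,0,0, 0.4,-0.15,0,0,0,0,0, 0,0,0,0,0,0,0, 0,0,0,0,0,0,0]'
python3 - <<'E'
from hand import *
o,c,P,Q=report('w11.png')
comps(P,.072,.09,(.41,.56,.28,.4)); comps(P,.054,.067,(.41,.56,.28,.4))
d=np.array([np.cos(1.1956),np.sin(1.1956)])*.0023
dlt(.4856+d[0],.3434+d[1],.0985,1.1956)
E
```

```text
time_s: 28.9
ee_pos: [0.5087, 0.0839, 0.1472]
eef_rot: [-3.141, 0.0, 1.197]
force: [0.9, -0.2, -2.0]
grip_width: 0.0139
time_s: 31.28
ee_pos: [0.4868, 0.3435, 0.1474]
eef_rot: [3.142, 0.0, 1.196]
force: [0.0, 0.0, -1.4]
grip_width: 0.0137
captop 553 x [-27.7   9.7] y [-11.8  -4.2] z [22.6 23.9 26.3]
flange 660 x [-29.2  20.6] y [-15.7  -4.6] z [39.6 41.  42.5]
tine 261 x [-29.4  20.2] y [-15.6  -5.3] z [42.1 43.6 45.8]
  n 526 c 438.9 361.5 size [16.9 16.7] ang 68.6 mean [438.9 361.6  60.6]
  n 172 c 479.9 345.8 size [16.8  5.4] ang 68.5 mean [479.4 345.8  60. ]
t 31.32 cur yaw 1.1962 pos [0.4868 0.3436 0.1474] wz 0.0006 before [ 0.171 -0.109  4.887] after [ 0.171 -0.109  4.887] q6 -0.643 F [-0.4 -0.6 -0.5] w 0.0133 tilt [-0. -0. -1.]
```

```bash
python3 -m inch '[0.09,-0.05,0.3,0,0,0,0, 0.09,-0.05,0.6,0,0,0,0, 0,0,0.8,0,0,0,0, 0,0,0.8,0,0,0,0, 0,0,0.6,0,0,0,0, 0,0,0.4,0,0,0,0, 0,0,0.3,0,0,0,0, 0,0,0.2,0,0,0,0, 0,0,0.2,0,0,0,0, 0,0,0.2,0,0,0,0, 0,0,0.2,0,0,0,0, 0,0,0.2,0,0,0,0, 0,0,0.1,0,0,0,0, 0,0,0,0,0,0,0, 0,0,0,0,0,0,0]'
cat >> hand.py <<'E'
def seat():
    o,c,P,Q=hand(); Z=Q[...,2]
    for lo,hi in [(16,20),(34,37.5),(41,47)]:
        q=Q[(Z>lo)&(Z<hi)&(Q[...,1]<-4)&(Q[...,1]>-17)]
        if len(q): print(lo,hi,len(q),np.round(q.min(0),1),np.round(q.max(0),1),np.median(q[:,2]))
    return c
E
python3 - <<'E'
from hand import *
c=seat(); dlt(.4856,.3434,.0985,1.1956)
E
```

```text
time_s: 33.2
ee_pos: [0.4865, 0.3459, 0.0984]
eef_rot: [3.142, -0.0, 1.197]
force: [0.5, 0.1, -1.4]
grip_width: 0.0138
16 20 420 [-29.1 -12.   16.1] [10.  -4.3 19.9] 17.92836564003975
34 37.5 443 [-28.8 -16.   34. ] [14.2 -4.1 37.4] 34.94184240098668
41 47 387 [-29.6 -15.7  41. ] [21.1 -4.1 46.9] 43.55807675536745
t 33.25 cur yaw 1.1967 pos [0.4865 0.346  0.0984] wz 0.0011 before [-0.27   0.011 -0.006] after [-0.27   0.011 -0.006] q6 -0.64 F [ 0.   0.2 -1.3] w 0.0136 tilt [ 1.e-04  1.e-04 -1.e+00]
```

Same numbers as the first placing: the cap has landed and the tips are clear. I back out, rise and go to cap 0.

```bash
python3 -m inch '[-0.3,0,0,0,0,0,0, -0.6,0,0,0,0,0,0, -0.8,0,0,0,0,0,0, -1,0,0,0,0,0,0, -1,0,0,0,0,0,0, -1,0,0,0,0,0,0, -1,0,0,0,0,0,0, -0.5,0,0,0,0,0,0, 0,0,-1,0,0,0,0, 0,0,-2,0,0,0,0, 0,0,-2,0,0,0,0, 0,0,0,0,0,0,0, 0,0,0,0,0,0,0]'
python3 - <<'E'
from hand import *
o,c,P,Q=report('w12.png')
comps(P,.072,.09,(.41,.56,.28,.4)); comps(P,.054,.067,(.41,.56,.28,.4))
a=np.array([np.cos(.1027),np.sin(.1027)])*.06
dlt(.5177-a[0],-.0073-a[1],.15,.1027)
E
```

```text
time_s: 34.88
ee_pos: [0.4636, 0.2882, 0.1478]
eef_rot: [-3.141, 0.0, 1.197]
force: [0.2, -0.1, -1.5]
grip_width: 0.0137
captop 43 x [-29.2 -22.5] y [-8.6 -4.6] z [21.4 24.7 27.3]
flange 241 x [-29.3  21. ] y [-15.4  -5.6] z [39.9 41.7 42.9]
tine 556 x [-29.3  19.2] y [-15.4  -7.2] z [42.3 43.8 45.4]
  n 1079 c 485.8 344.1 size [24.3 23.5] ang 68.3 mean [484.7 343.7  80.3]
  n 999 c 532.1 325.4 size [24.2 24.2] ang 68.7 mean [530.4 325.2  80.2]
  n 540 c 439.0 361.5 size [17.5 16.9] ang 68.8 mean [438.8 361.2  60.5]
  n 497 c 485.8 344.1 size [32.1 31.5] ang 69.0 mean [477.7 341.4  63.8]
  n 468 c 532.0 325.5 size [31.9 31.7] ang 68.0 mean [523.5 323.7  63.8]
t 34.92 cur yaw 1.1966 pos [0.4635 0.2881 0.1476] wz 1.0939 before [-28.271  10.512  -0.228] after [-3.637 29.942 -0.265] q6 -0.708 F [ 0.1 -0.2 -2. ] w 0.0138 tilt [-1.1e-03 -5.0e-04 -1.0e+00]
```

```bash
python3 - <<'E'
from hand import *
d=np.load('w1d.npy'); cp=ctrl.camera_params('wrist')
T=np.eye(4);T[:3,:3]=R.from_euler('xyz',[3.1416,0,-1.5701]).as_matrix();T[:3,3]=[.4952,.155,.4299]
c=dict(d=d,f=200/np.tan(np.radians(cp['vertical_fov'])/2),cx=cp['cx'],cy=cp['cy'],W=T@np.array(cp['mount']))
P=cloud(c)
for v in (60,120,140,160,180,200):
    print(v,[tuple((P[v,u]*1000).round(0)) for u in range(430,560,10)])
m=(P[...,2]>.07)&(P[...,0]>.3)&(P[...,0]<.75)&(P[...,1]<-.03); q=P[m]; print(len(q),q[:,1].max(),q[np.argsort(-q[:,1])[:5]],q[:,2].max())
E
python3 -m inch '[0,0,0,0,0,0.1562,0, 0,0,0,0,0,0.1562,0, 0,0,0,0,0,0.1562,0, 0,0,0,0,0,0.1562,0, 0,0,0,0,0,0.1562,0, 0,0,0,0,0,0.1562,0, 0,0,0,0,0,0.1567,0, -0.5,2,0,0,0,0,0, -0.5,4,0,0,0,0,0, -0.5,4,0,0,0,0,0, -0.5,4,0,0,0,0,0, -0.5,4,0,0,0,0,0, 0,0,0,0,0,0,0]'
python3 - <<'E'
from hand import *
a=np.array([np.cos(.1027),np.sin(.1027)])*.06
dlt(.5177-a[0],-.0073-a[1],.15,.1027)
E
```

```text
60 [(np.float64(626.0), np.float64(16.0), np.float64(137.0)), (np.float64(626.0), np.float64(3.0), np.float64(137.0)), (np.float64(627.0), np.float64(-11.0), np.float64(134.0)), (np.float64(626.0), np.float64(-23.0), np.float64(136.0)), (np.float64(671.0), np.float64(-186.0), np.float64(-236.0)), (np.float64(664.0), np.float64(-185.0), np.float64(-182.0)), (np.float64(659.0), np.float64(-186.0), np.float64(-137.0)), (np.float64(654.0), np.float64(-185.0), np.float64(-93.0)), (np.float64(649.0), np.float64(-185.0), np.float64(-57.0)), (np.float64(646.0), np.float64(-186.0), np.float64(-24.0)), (np.float64(642.0), np.float64(-186.0), np.float64(6.0)), (np.float64(639.0), np.float64(-189.0), np.float64(27.0)), (np.float64(637.0), np.float64(-190.0), np.float64(52.0))]
120 [(np.float64(547.0), np.float64(-25.0), np.float64(24.0)), (np.float64(547.0), np.float64(-50.0), np.float64(1.0)), (np.float64(547.0), np.float64(-67.0), np.float64(-1.0)), (np.float64(537.0), np.float64(-186.0), np.float64(-257.0)), (np.float64(539.0), np.float64(-185.0), np.float64(-199.0)), (np.float64(541.0), np.f
[... 3405 characters left out ...]
oat64(-193.0), np.float64(54.0)), (np.float64(425.0), np.float64(-196.0), np.float64(75.0)), (np.float64(430.0), np.float64(-200.0), np.float64(92.0))]
15576 -0.18730156746490273 [[ 0.50307914 -0.18730157  0.07526013]
 [ 0.54350182 -0.18738405  0.07146518]
 [ 0.56264267 -0.18752662  0.0731795 ]
 [ 0.70676274 -0.18771238  0.07294623]
 [ 0.4558347  -0.18779525  0.07462822]] 0.12824349863133944
time_s: 36.55
ee_pos: [0.4568, 0.104, 0.1481]
eef_rot: [3.141, 0.001, 0.103]
force: [-0.6, 1.1, -1.2]
grip_width: 0.014
t 36.55 cur yaw 0.1031 pos [0.4568 0.104  0.1481] wz 0.0004 before [-1.089 11.693 -0.185] after [-1.084 11.693 -0.185] q6 0.043 F [-0.6  1.1 -1.2] w 0.014 tilt [-5.e-04 -4.e-04 -1.e+00]
```

The neighbouring furniture starts at y = -187 mm and is no obstacle.

```bash
python3 -m inch '[-0.3,3,0,0,0,0,0, -0.3,4,0,0,0,0,0, -0.3,3,0,0,0,0,0, -0.19,1.69,0,0,0,0,0, 0,0,1,0,0,0,0, 0,0,2,0,0,0,0, 0,0,2,0,0,0,0, 0,0,1.5,0,0,0,0, 0,0,0.5,0,0,0,0, 0,0,0,0,0,0,0, 0,0,0,0,0,0,0]'
python3 - <<'E'
from hand import *
o,c,P,Q=report()
comps(P,.05,.066,(.48,.54,-.05,.02)); comps(P,.036,.046,(.48,.54,-.05,.02))
dlt(.5177,-.0073,.078,.1027)
E
```

```text
time_s: 37.92
ee_pos: [0.4589, -0.0108, 0.0789]
eef_rot: [3.141, -0.001, 0.103]
force: [-0.4, -0.0, -1.2]
grip_width: 0.0137
captop 42 x [-27.9 -21.2] y [-8.8 -4.8] z [21.4 25.2 27.2]
flange 232 x [-28.1  43.8] y [-15.5  -4.7] z [39.5 41.9 42.9]
tine 578 x [-28.   20.7] y [-15.6  -7. ] z [42.3 43.9 45.6]
  n 1593 c 517.7 -7.6 size [24.3 23.9] ang 6.6 mean [516.7  -6.5  58.1]
  n 722 c 517.9 -7.8 size [32.4 32. ] ang 5.9 mean [511.5  -1.8  41.8]
t 37.98 cur yaw 0.1027 pos [ 0.4589 -0.0108  0.0789] wz 0.0 before [5.889 0.255 0.096] after [5.889 0.255 0.096] q6 -0.206 F [ 0.5 -0.  -1.1] w 0.0136 tilt [ 1.e-03 -1.e-04 -1.e+00]
```

```bash
python3 -m inch '[0,0.29,0.1,0,0,0,0, 0.4,0,0,0,0,0,0, 1,0,0,0,0,0,0, 1,0,0,0,0,0,0, 1,0,0,0,0,0,0, 1,0,0,0,0,0,0, 1,0,0,0,0,0,0, 0.5,0,0,0,0,0,0, 0,0,0,0,0,0,0, 0,0,0,0,0,0,0]'; python3 - <<'E'
from hand import *
o,c,P,Q=report()
dlt(.5178,-.0077,.078,.1027)
E
```

```text
time_s: 39.22
ee_pos: [0.5173, -0.0077, 0.0773]
eef_rot: [-3.142, 0.0, 0.103]
force: [-0.4, 0.6, -1.4]
grip_width: 0.014
captop 173 x [-27.6  12.3] y [-11.9  -5.6] z [21.2 24.  27.2]
flange 318 x [-28.   22.3] y [-44.5  -5.8] z [38.7 41.  42.7]
tine 1627 x [-27.8  44.8] y [-44.7  -4.7] z [43.  51.4 52. ]
t 39.27 cur yaw 0.1026 pos [ 0.5173 -0.0077  0.0774] wz -0.0001 before [ 0.048  0.01  -0.062] after [ 0.048  0.01  -0.062] q6 -0.188 F [ 0.1 -0.3 -2.4] w 0.0139 tilt [-1.e-04  0.e+00 -1.e+00]
```

```bash
python3 -m inch '[0.1,0,0,0,0,0,0, 0,0,0,0,0,0,0, 0,0,-0.3,0,0,0,0, 0,0,-0.3,0,0,0,0, 0,0,-0.3,0,0,0,0, 0,0,-0.3,0,0,0,0, 0,0,-0.3,0,0,0,0, 0,0,-0.3,0,0,0,0, 0,0,-0.4,0,0,0,0, 0,0,-0.5,0,0,0,0, 0,0,-0.5,0,0,0,0, 0,0,-0.5,0,0,0,0, 0,0,-1,0,0,0,0, 0,0,-1,0,0,0,0, 0,0,-1,0,0,0,0, 0,0,-0.3,0,0,0,0, 0,0,0,0,0,0,0]'
python3 - <<'E'
from hand import *
o,c,P,Q=report('w13.png')
d=np.array([np.cos(1.1956),np.sin(1.1956)])*.0023
dlt(.4390+d[0],.3615+d[1],.148,1.1956)
E
```

```text
time_s: 41.4
ee_pos: [0.5185, -0.0076, 0.1475]
eef_rot: [3.142, -0.0, 0.103]
force: [-0.0, 0.8, -1.5]
grip_width: 0.0133
captop 543 x [-27.   10.4] y [-11.8  -4.3] z [22.6 23.9 26.2]
flange 667 x [-27.6  21.9] y [-15.6  -4.4] z [39.4 41.1 42.5]
tine 296 x [-28.2  21.7] y [-15.7  -5.8] z [42.1 43.4 46.2]
t 41.45 cur yaw 0.1027 pos [ 0.5184 -0.0075  0.1472] wz -1.0929 before [ -4.009 -37.726  -0.08 ] after [ 31.655 -20.911  -0.089] q6 -0.188 F [ 0.5  0.1 -1.1] w 0.0138 tilt [-2.e-04  0.e+00 -1.e+00]
```

```bash
python3 -m inch '[0,0,0,0,0,-0.03,0, 0,0,0,0,0,-0.06,0, 0,0,0,0,0,-0.09,0, 0,0,0,0,0,-0.11,0, 0,0,0,0,0,-0.125,0, 0,0,0,0,0,-0.1345,0, 0,0,0,0,0,-0.1345,0, 0,0,0,0,0,-0.12,0, 0,0,0,0,0,-0.11,0, 0,0,0,0,0,-0.09,0, 0,0,0,0,0,-0.06,0, 0,0,0,0,0,-0.03,0, 0,0,0,0,0,0,0]'
python3 -m inch '[0.4,-0.26,0,0,0,0,0, 0.8,-0.53,0,0,0,0,0, 1.2,-0.79,0,0,0,0,0, 1.6,-1.06,0,0,0,0,0, 1.9,-1.26,0,0,0,0,0, 2,-1.32,0,0,0,0,0, 2,-1.32,0,0,0,0,0, 2,-1.32,0,0,0,0,0, 2,-1.32,0,0,0,0,0, 2,-1.32,0,0,0,0,0, 2,-1.32,0,0,0,0,0, 2,-1.32,0,0,0,0,0, 2,-1.32,0,0,0,0,0, 2,-1.32,0,0,0,0,0, 2,-1.32,0,0,0,0,0, 1.8,-1.19,0,0,0,0,0, 1.5,-0.99,0,0,0,0,0, 1.2,-0.79,0,0,0,0,0, 0.8,-0.53,0,0,0,0,0, 0.45,-0.31,0,0,0,0,0]'
python3 -m inch '[0,0,0,0,0,0,0, 0,0,0,0,0,0,0]'
python3 - <<'E'
from hand import *
o,c,P,Q=report('w14.png')
comps(P,.054,.067,(.41,.56,.28,.4))
d=np.array([np.cos(1.1956),np.sin(1.1956)])*.0023
dlt(.4390+d[0],.3615+d[1],.0985,1.1956)
E
```

```text
time_s: 43.08
ee_pos: [0.5185, -0.0075, 0.1472]
eef_rot: [-3.141, 0.0, 1.197]
force: [-0.2, -0.4, -1.8]
grip_width: 0.0135
time_s: 45.58
ee_pos: [0.4394, 0.3639, 0.1473]
eef_rot: [-3.142, 0.0, 1.197]
force: [0.4, -0.5, -0.9]
grip_width: 0.0136
time_s: 45.82
ee_pos: [0.4397, 0.3631, 0.1474]
eef_rot: [-3.142, 0.0, 1.196]
force: [0.4, 0.3, -1.9]
grip_width: 0.0137
captop 538 x [-28.1   9.1] y [-11.7  -4.1] z [22.6 23.9 26.1]
flange 678 x [-28.8  20.9] y [-15.6  -4.4] z [39.5 41.  42.6]
tine 269 x [-29.5  20.1] y [-15.5  -5.2] z [42.1 43.6 46. ]
  n 142 c 432.8 364.5 size [16.7  4.3] ang 67.6 mean [432.4 364.3  59.8]
  n 302 c 528.2 328.5 size [28.  23.3] ang 67.3 mean [522.4 331.8  64. ]
t 45.88 cur yaw 1.1962 pos [0.4397 0.3631 0.1474] wz 0.0006 before [ 0.054 -0.008  4.89 ] after [ 0.054 -0.008  4.89 ] q6 -0.57 F [ 0.5 -0.5 -1.6] w 0.0137 tilt [ 1.e-04 -0.e+00 -1.e+00]
```

```bash
python3 -m inch '[0.1,-0.01,0.3,0,0,0,0, 0,0,0.6,0,0,0,0, 0,0,0.8,0,0,0,0, 0,0,0.8,0,0,0,0, 0,0,0.6,0,0,0,0, 0,0,0.4,0,0,0,0, 0,0,0.3,0,0,0,0, 0,0,0.2,0,0,0,0, 0,0,0.2,0,0,0,0, 0,0,0.2,0,0,0,0, 0,0,0.2,0,0,0,0, 0,0,0.2,0,0,0,0, 0,0,0.1,0,0,0,0, 0,0,0,0,0,0,0, 0,0,0,0,0,0,0]'
python3 - <<'E'
from hand import *
c=seat(); dlt(.4390,.3615,.0985,1.1956)
E
```

```text
time_s: 47.75
ee_pos: [0.4398, 0.3645, 0.0984]
eef_rot: [3.142, -0.0, 1.197]
force: [-0.3, -0.0, -2.0]
grip_width: 0.0137
16 20 421 [-29.1 -12.   16.1] [ 9.5 -4.4 20. ] 17.981779839768777
34 37.5 440 [-28.8 -15.7  34. ] [13.5 -4.  37.5] 34.95022417077985
41 47 425 [-29.6 -15.6  41. ] [21.2 -4.4 46.9] 43.336831752993945
t 47.8 cur yaw 1.1968 pos [0.4398 0.3645 0.0984] wz 0.0012 before [-0.307  0.034 -0.009] after [-0.307  0.034 -0.009] q6 -0.569 F [-0.1 -0.  -1.8] w 0.014 tilt [ 1.e-04  0.e+00 -1.e+00]
```

```bash
python3 -m inch '[-0.3,0,0,0,0,0,0, -0.6,0,0,0,0,0,0, -0.8,0,0,0,0,0,0, -1,0,0,0,0,0,0, -1,0,0,0,0,0,0, -1,0,0,0,0,0,0, -1,0,0,0,0,0,0, -0.5,0,0,0,0,0,0, 0,0,-1,0,0,0,0, 0,0,-2,0,0,0,0, 0,0,-2,0,0,0,0, 0,0,0,0,0,0,0, 0,0,0,0,0,0,0]'
python3 - <<'E'
from hand import *
o,c,P,Q=report('w15.png')
comps(P,.072,.09,(.41,.56,.28,.4)); comps(P,.054,.067,(.41,.56,.28,.4))
dlt(.40,.21,.15,1.1956)
E
```

```text
time_s: 49.42
ee_pos: [0.417, 0.3067, 0.1478]
eef_rot: [-3.141, 0.0, 1.197]
force: [-0.3, 0.5, -0.2]
grip_width: 0.0137
captop 46 x [-29.1 -22.5] y [-8.6 -4.2] z [21.5 24.6 26.9]
flange 256 x [-29.4  21. ] y [-15.4  -4.7] z [40.2 41.8 42.9]
tine 556 x [-29.3  19.2] y [-15.4  -6.1] z [42.3 43.7 45.4]
  n 1093 c 439.5 362.2 size [24.4 24.5] ang 69.0 mean [438.1 361.8  80.3]
  n 995 c 485.5 344.3 size [24.3 24.1] ang 69.0 mean [484.  344.1  80.2]
  n 501 c 439.6 362.2 size [32.3 32.4] ang 68.7 mean [431.1 359.3  63.8]
  n 459 c 485.6 344.2 size [32.3 31.7] ang 70.5 mean [477.6 342.1  64. ]
t 49.48 cur yaw 1.1968 pos [0.4169 0.3066 0.1476] wz 0.0012 before [-9.613  1.96  -0.233] after [-9.61   1.971 -0.233] q6 -0.633 F [-0.3 -0.3 -1.7] w 0.0139 tilt [-1.e-03 -6.e-04 -1.e+00]
```

All three caps are on the stand, the last two visible here with tops at 80 mm. I set the puller down on the free table.

```bash
python3 -m inch '[-1.6,0.36,0,0,0,0,0, -2.5,0.5,0,0,0,0,0, -2.5,0.5,0,0,0,0,0, -2,0.4,0,0,0,0,0, -1,0.2,0,0,0,0,0, 0,0,1.5,0,0,0,0, 0,0,2,0,0,0,0, 0,0,2,0,0,0,0, 0,0,2,0,0,0,0, 0,0,1.2,0,0,0,0, 0,0,0.5,0,0,0,0, 0,0,0.3,0,0,0,0, 0,0,0.2,0,0,0,0, 0,0,0.1,0,0,0,0, 0,0,0,0,0,0,0, 0,0,0,0,0,0,0]'
python3 - <<'E'
from hand import *
dlt(.40,.21,.0484,1.1956)
E
```

```text
time_s: 51.48
ee_pos: [0.4004, 0.2102, 0.0505]
eef_rot: [3.141, -0.0, 1.197]
force: [-0.3, -0.1, -1.0]
grip_width: 0.0138
t 51.48 cur yaw 1.1967 pos [0.4004 0.2102 0.0505] wz 0.0011 before [-0.036 -0.026  0.21 ] after [-0.036 -0.026  0.21 ] q6 -0.794 F [-0.3 -0.1 -1. ] w 0.0138 tilt [ 3.e-04  1.e-04 -1.e+00]
```

```bash
python3 -m inch '[0,0,0.08,0,0,0,0, 0,0,0.06,0,0,0,0, 0,0,0.05,0,0,0,0, 0,0,0,0,0,0,0, 0,0,0,0,0,0,0]'
python3 - <<'E'
from hand import *
dlt(.40,.21,.0484,1.1956)
E
```

```text
time_s: 52.1
ee_pos: [0.4003, 0.2102, 0.0485]
eef_rot: [3.142, 0.0, 1.197]
force: [-0.4, -0.2, -1.9]
grip_width: 0.0136
t 52.1 cur yaw 1.1967 pos [0.4003 0.2102 0.0485] wz 0.0011 before [-0.031 -0.022  0.006] after [-0.031 -0.022  0.006] q6 -0.794 F [-0.4 -0.2 -1.9] w 0.0136 tilt [ 0. -0. -1.]
```

```bash
python3 -m inch '[0,0,0.03,0,0,0,0.2, 0,0,0,0,0,0,0.3, 0,0,0,0,0,0,0.5, 0,0,0,0,0,0,0.7, 0,0,0,0,0,0,0.7, 0,0,0,0,0,0,0.7, 0,0,0,0,0,0,0.7, 0,0,-0.5,0,0,0,0.7, 0,0,-1,0,0,0,0.7, 0,0,-2,0,0,0,0.7, 0,0,-3,0,0,0,0.7, 0,0,-4,0,0,0,0.7, 0,0,-5,0,0,0,0.7, 0,0,-5,0,0,0,0.7, 0,0,-5,0,0,0,0.7, 0,0,0,0,0,0,0.5, 0,0,0,0,0,0,0.5]'
python3 - <<'E'
from hand import *
c=cam('wrist'); save(c,'w16.png'); P=cloud(c)
print('grip');comps(P,.08,.1,(.34,.46,.15,.27),5)
print('caps');comps(P,.072,.09,(.41,.56,.28,.4));print('cover'); comps(P,.07,.2,(.5,.68,-.1,.25),50)
print('deck');comps(P,.016,.066,(.42,.66,-.06,.19),200)
dlt(.60,.07,.3,.1027)
c=cam('side'); Q=cloud(c); print('side cover'); comps(Q,.07,.2,(.5,.75,-.1,.25),50)
r=ctrl.place_of('side','puller'); print(r[:1])
E
```

```text
time_s: 54.22
ee_pos: [0.4, 0.2101, 0.3027]
eef_rot: [-3.141, 0.0, 1.197]
force: [0.1, 0.0, -0.5]
grip_width: 0.0497
grip
  n 161 c 425.8 221.3 size [14.2 14.5] ang 74.2 mean [424.6 221.5  90. ]
caps
  n 475 c 439.7 362.0 size [24.4 23.4] ang 68.7 mean [439.1 361.   80.5]
  n 447 c 486.4 343.9 size [24.9 23.8] ang 67.8 mean [485.3 343.1  80.3]
  n 413 c 532.1 325.5 size [24.8 23.3] ang 67.1 mean [530.8 324.8  80.2]
cover
  n 77 c 593.2 166.1 size [25.   2.5] ang 8.7 mean [589.  165.8  81.9]
  n 3028 c 608.6 82.7 size [ 46.9 170.8] ang 5.8 mean [610.9  79.3 130.9]
deck
  n 5077 c 546.5 98.2 size [141.4 128.1] ang 5.8 mean [553.7 118.2  27.4]
  n 816 c 503.4 15.5 size [40.  92.6] ang 7.2 mean [496.2  10.1  24.4]
t 54.27 cur yaw 1.1967 pos [0.3999 0.21   0.3022] wz 1.094 before [-5.72  23.745  0.202] after [18.471 15.98   0.183] q6 -0.794 F [ 0.2 -0.4  0.5] w 0.0481 tilt [-1.5e-03 -7.0e-04 -1.0e+00]
side cover
  n 1098 c 609.3 72.0 size [ 45.2 196.1] ang 5.9 mean [606.1 103.8 128.2]
  n 175 c 728.2 193.9 size [65.3 43.5] ang 90.0 mean [733.8 203.7  81. ]
[{'centre': [365.5, 236.9], 'score': 0.64}]
```

View pics/w16.png

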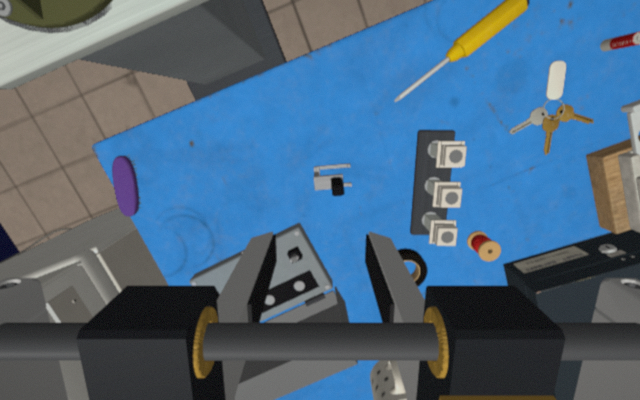

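The puller stands upright on the table at (337,183), shifted 26 mm by a knock but still standing. All three caps sit on their columns, at (452,155), (446,195) and (441,232). Next is the cover, which I push from behind with closed fingers.

```bash
python3 -m inch '[0,0,0,0,0,0.1563,0, 0,0,0,0,0,0.1563,0, 0,0,0,0,0,0.1563,0, 0,0,0,0,0,0.1563,0, 0,0,0,0,0,0.1563,0, 0,0,0,0,0,0.1563,0, 0,0,0,0,0,0.1563,0, 3,2,0,0,0,0,0, 4.5,3,0,0,0,0,0, 5,3.2,0,0,0,0,0, 5,3.2,0,0,0,0,0, 4.2,2.7,0,0,0,0,0, 2.9,1.8,0,0,0,0,0, 0,0,0,0,0,0,0, 0,0,0,0,0,0,0]' 20
python3 - <<'E'
from hand import *
c=cam('wrist'); save(c,'w17.png'); P=cloud(c)
print('cover'); comps(P,.07,.2,(.5,.7,-.1,.25),50)
q=P[(P[...,2]>.09)&(P[...,2]<.2)&(P[...,0]>.55)&(P[...,0]<.7)&(P[...,1]<.2)&(P[...,1]>-.05)]
b=np.array([np.cos(.1027),np.sin(.1027)]); s=(q[:,:2]-[.5893,.0692])@b*1000
for z in range(95,145,6):
    k=(q[:,2]*1000>z)&(q[:,2]*1000<z+6)
    if k.sum()>5: print(z,k.sum(),np.percentile(s[k],[1,50,99]).round(1))
dlt(.6609,.0766,.12,.1027)
E
```

```text
time_s: 56.25
ee_pos: [0.6608, 0.0776, 0.3025]
eef_rot: [-3.141, 0.001, 0.103]
force: [-0.8, 0.1, -0.2]
grip_width: 0.0001
cover
  n 8568 c 609.5 70.6 size [ 45.6 194.3] ang 5.8 mean [608.7  77.9 137.8]
131 3294 [18.1 34.  42.8]
137 5273 [-2.  11.4 31.4]
t 56.3 cur yaw 0.1032 pos [0.6607 0.0778 0.3031] wz 0.0005 before [1.7000e-02 1.2700e-01 1.8309e+01] after [1.7000e-02 1.2700e-01 1.8309e+01] q6 -0.041 F [ 0.5 -0.7  0.3] w 0.0003 tilt [-4.e-04  1.e-04 -1.e+00]
```

View pics/w17.png

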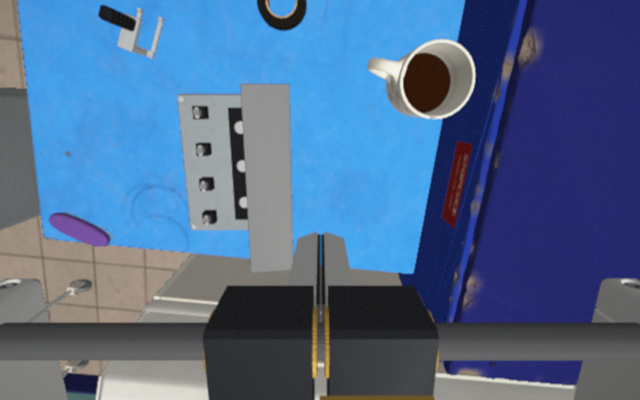

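Seen from above, all four posts are bare, the cover stands at about 1.7 rad with its edge at columns 241-291, and the fingers are behind it. A blue cabinet lies to the right, so I check its clearance before going down.

```bash
python3 - <<'E'
from hand import *
c=cam('wrist'); P=cloud(c)
for u in (430,450,470,490,510,540,580): print(u,(P[[130,200,250],u]*1000).round(0).tolist())
E
```

```text
430 [[806.0, 137.0, 2.0], [827.0, 37.0, -7.0], [827.0, -26.0, 31.0]]
450 [[828.0, 140.0, 16.0], [826.0, 57.0, 66.0], [828.0, 1.0, 92.0]]
470 [[827.0, 144.0, 78.0], [828.0, 70.0, 115.0], [835.0, 16.0, 125.0]]
490 [[829.0, 147.0, 122.0], [837.0, 78.0, 139.0], [848.0, 25.0, 142.0]]
510 [[839.0, 149.0, 140.0], [857.0, 80.0, 139.0], [869.0, 26.0, 141.0]]
540 [[868.0, 152.0, 140.0], [887.0, 83.0, 140.0], [902.0, 30.0, 140.0]]
580 [[906.0, 156.0, 142.0], [927.0, 88.0, 141.0], [943.0, 34.0, 142.0]]
```

```bash
python3 -m inch '[0,0.1,2,0,0,0,0, 0,0,3,0,0,0,0, 0,0,4,0,0,0,0, 0,0,4,0,0,0,0, 0,0,3,0,0,0,0, 0,0,1.5,0,0,0,0, 0,0,0.8,0,0,0,0, 0,0,0,0,0,0,0]'
python3 -m inch '[-0.7,0,0,0,0,0,0, -0.7,0,0,0,0,0,0, -0.7,0,0,0,0,0,0, -0.67,0,0,0,0,0,0, -0.5,0,-0.1,0,0,0,0, -0.5,0,-0.1,0,0,0,0, -0.5,0,-0.1,0,0,0,0, -0.44,0,-0.14,0,0,0,0, -0.5,0,-0.02,0,0,0,0, -0.5,0,-0.02,0,0,0,0, -0.5,0,-0.02,0,0,0,0, -0.48,0,0,0,0,0,0, 0,0,0,0,0,0,0]'
python3 - <<'E'
from hand import *
dlt(.5893+.0051*.9947,.0692+.0005,.1251,.1027)
c=cam('side'); P=cloud(c); comps(P,.07,.2,(.45,.7,-.1,.25),100)
c=cam('wrist'); P=cloud(c); comps(P,.08,.2,(.45,.7,-.1,.2),100)
E
```

```text
time_s: 57.35
ee_pos: [0.6615, 0.0764, 0.1207]
eef_rot: [3.142, -0.001, 0.103]
force: [0.0, 0.4, 1.5]
grip_width: 0.0005
time_s: 58.98
ee_pos: [0.5943, 0.0694, 0.125]
eef_rot: [-3.142, 0.001, 0.103]
force: [0.0, 0.3, -0.1]
grip_width: 0.0005
t 58.98 cur yaw 0.1026 pos [0.5943 0.0694 0.125 ] wz -0.0001 before [ 0.01  -0.034 -0.013] after [ 0.01  -0.034 -0.013] q6 -0.048 F [ 0.   0.3 -0.1] w 0.0005 tilt [-9.e-04 -1.e-04 -1.e+00]
  n 1581 c 571.6 66.8 size [ 69.1 198.9] ang 5.9 mean [569.5  95.2 131.8]
  n 29317 c 570.6 80.4 size [ 71.5 167. ] ang 5.9 mean [565.8 108.5 134.7]
```

The cover follows. I continue along the arc.

```bash
python3 -m inch '[-0.65,0,0.1,0,0,0,0, -0.65,0,0.12,0,0,0,0, -0.65,0,0.13,0,0,0,0, -0.65,0,0.22,0,0,0,0, -0.6,0,0.25,0,0,0,0, -0.6,0,0.26,0,0,0,0, -0.56,0,0.33,0,0,0,0, -0.55,0,0.36,0,0,0,0, -0.55,0,0.38,0,0,0,0, -0.48,0,0.44,0,0,0,0, -0.47,0,0.46,0,0,0,0, -0.47,0,0.49,0,0,0,0, -0.38,0,0.53,0,0,0,0, -0.37,0,0.55,0,0,0,0, -0.36,0,0.56,0,0,0,0, 0,0,0,0,0,0,0]'
python3 - <<'E'
from hand import *
dlt(.5893-.0748*.9947,.0692-.0748*.1025,.0733,.1027)
c=cam('wrist'); P=cloud(c)
b=np.array([np.cos(.1027),np.sin(.1027)]); s=(P[...,:2]-[.5893,.0692])@b*1000; l=(P[...,:2]-[.5893,.0692])@[-b[1],b[0]]*1000
m=(s>-115)&(s<0)&(l>25)&(l<85)&(P[...,2]>.045); 
f=np.polyfit(s[m],P[m][:,2]*1000,1); print('slope angle',np.arctan(-f[0]),f, m.sum(), np.nanmax(P[m][:,2]))
E
```

```text
time_s: 61.08
ee_pos: [0.515, 0.0612, 0.0728]
eef_rot: [-3.142, 0.001, 0.103]
force: [1.3, 0.5, 0.4]
grip_width: 0.0002
t 61.08 cur yaw 0.1026 pos [0.515  0.0612 0.0728] wz -0.0001 before [-0.002 -0.035 -0.05 ] after [-0.002 -0.035 -0.05 ] q6 -0.055 F [1.3 0.5 0.4] w 0.0002 tilt [-9.e-04 -0.e+00 -1.e+00]
slope angle 0.3483597910870708 [ -0.36317085 106.06622071] 45924 0.1964480744669479
```

```bash
python3 -m inch '[-0.2,0,0.4,0,0,0,0, -0.2,0,0.4,0,0,0,0, -0.15,0,0.3,0,0,0,0, -0.1,0,0.2,0,0,0,0, 0,0,0.1,0,0,0,0, 0,0,0.1,0,0,0,0, 0,0,0,0,0,0,0]'
python3 -m inch '[0,0,0.1,0,0,0,0, 0,0,0.1,0,0,0,0, 0,0,0.1,0,0,0,0, 0,0,0,0,0,0,0]'
cat > cov.py <<'E'
from hand import *
b=np.array([np.cos(.1027),np.sin(.1027)])
def cov(c):
    P=cloud(c); s=(P[...,:2]-[.5893,.0692])@b*1000; l=(P[...,:2]-[.5893,.0692])@[-b[1],b[0]]*1000; z=P[...,2]*1000
    m=(s>-105)&(s<-10)&(l>40)&(l<85)&(z>45)&(z<100)
    if m.sum()<30: print('few',m.sum()); return
    A=np.c_[s[m],np.ones(m.sum())]; y=z[m]; k=np.ones(len(y),bool)
    for _ in range(5):
        f=np.linalg.lstsq(A[k],y[k],rcond=None)[0]; r=abs(A@f-y); k=r<max(2.5,np.median(r)*2)
    print('cover angle',np.arctan(-f[0]).round(4),'z at front',(f[1]-113*f[0]).round(1),'at hinge',f[1].round(1),'n',k.sum(),m.sum())
E
python3 - <<'E'
from cov import *
dlt(.5093,.0610,.055,.1027)
for n in ('wrist','side','scene'): c=cam(n); cov(c)
E
```

```text
time_s: 62.0
ee_pos: [0.5087, 0.0606, 0.0585]
eef_rot: [-3.142, 0.0, 0.103]
force: [-0.8, 0.4, 1.4]
grip_width: 0.0006
time_s: 62.5
ee_pos: [0.509, 0.0606, 0.0553]
eef_rot: [-3.142, -0.0, 0.103]
force: [0.2, 0.3, 0.4]
grip_width: 0.0007
t 62.5 cur yaw 0.1026 pos [0.509  0.0606 0.0553] wz -0.0001 before [ 0.039 -0.04   0.029] after [ 0.039 -0.04   0.029] q6 -0.056 F [0.2 0.3 0.4] w 0.0007 tilt [ 0.  0. -1.]
cover angle -0.0025 z at front 55.5 at hinge 55.7 n 16878 16879
cover angle -0.0038 z at front 55.4 at hinge 55.9 n 431 437
cover angle -0.0023 z at front 54.3 at hinge 54.6 n 726 761
```

The cover reads shut. I press a little more, to be sure it's past the catch.

```bash
python3 -m inch '[0,0,0.05,0,0,0,0, 0,0,0.05,0,0,0,0, 0,0,0.05,0,0,0,0, 0,0,0,0,0,0,0]'
python3 -m inch '[0,0,0.05,0,0,0,0, 0,0,0.05,0,0,0,0, 0,0,0,0,0,0,0]'
```

```text
time_s: 63.15
ee_pos: [0.509, 0.0606, 0.055]
eef_rot: [3.142, -0.0, 0.103]
force: [-7.9, 0.1, 17.7]
grip_width: 0.0006
time_s: 63.52
ee_pos: [0.5091, 0.0606, 0.0548]
eef_rot: [3.141, -0.001, 0.103]
force: [-13.8, -0.9, 29.7]
grip_width: 0.0004
```

It bears on a hard stop at 30 N with no further travel. I retreat and check.

```bash
python3 -m inch '[0,0,-0.3,0,0,0,0, 0,0,-1,0,0,0,0, 0,0,-3,0,0,0,0, 0,0,-4,0,0,0,0, 0,0,-5,0,0,0,0, 0,0,-5,0,0,0,0, 0,0,-4,0,0,0,0, 0,0,-4,0,0,0,0, -3,0,-2,0,0,0,0, -3,0,0,0,0,0,0, -2,0,0,0,0,0,0, 0,0,0,0,0,0,0, 0,0,0,0,0,0,0]'
python3 - <<'E'
from cov import *
dlt(.5,.06,.3,.1027)
c=cam('scene');cov(c)
c=cam('side');cov(c);save(c,'side2.png')
c=cam('wrist');cov(c);save(c,'w18.png'); P=cloud(c)
print('grip');comps(P,.08,.1,(.34,.48,.13,.29),5);print('caps');comps(P,.072,.09,(.41,.56,.28,.4))
for n,l in (('side','mug'),('side','spool'),('side','tape'),('scene','tape'),('scene','mug'),('scene','spool')):
    c=cam(n); r=[q for q in ctrl.place_of(n,l)[:3]]; print(n,l,[(round(q['score'],2),atz(c,*q['centre'],0).round(3)) for q in r])
a=cv2.imread('pics/w18.png');d=cv2.imread('pics/side2.png')[120:320,180:480]
cv2.imwrite('pics/fin.png',np.vstack([cv2.resize(a,(480,300)),cv2.resize(d,(450,300))[:, :].repeat(1,0) if 0 else cv2.copyMakeBorder(cv2.resize(d,(450,300)),0,0,0,30,cv2.BORDER_CONSTANT)]))
E
```

```text
time_s: 65.15
ee_pos: [0.4299, 0.0524, 0.336]
eef_rot: [3.142, -0.0, 0.103]
force: [0.9, 0.7, -0.4]
grip_width: -0.0
t 65.15 cur yaw 0.1025 pos [0.4299 0.0524 0.336 ] wz -0.0002 before [ 7.055 -0.039  3.6  ] after [ 7.055 -0.038  3.6  ] q6 -0.066 F [ 0.9  0.7 -0.4] w -0.0 tilt [ 2.e-04  0.e+00 -1.e+00]
cover angle 0.0008 z at front 54.5 at hinge 54.4 n 742 776
cover angle -0.0033 z at front 55.5 at hinge 55.9 n 440 448
cover angle -0.0013 z at front 55.8 at hinge 56.0 n 2638 2654
grip
  n 194 c 425.8 220.3 size [14.3 14.2] ang 69.8 mean [425.7 219.5  90.1]
caps
side mug [(0.86, array([0.758, 0.201, 0.   ])), (0.38, array([0.495, 0.289, 0.   ]))]
side spool [(0.87, array([0.591, 0.39 , 0.   ])), (0.68, array([0.486, 0.342, 0.   ])), (0.66, array([0.489, 0.288, 0.   ]))]
side tape [(0.59, array([0.598, 0.275, 0.   ])), (0.55, array([0.44 , 0.324, 0.   ]))]
scene tape [(0.48, array([0.604, 0.055, 0.   ])), (0.41, array([0.54 , 0.316, 0.   ]))]
scene mug [(0.66, array([0.75 , 0.203, 0.   ])), (0.56, array([0.481, 0.348, 0.   ]))]
scene spool [(0.81, array([0.592, 0.377, 0.   ]))]
```

View pics/fin.png

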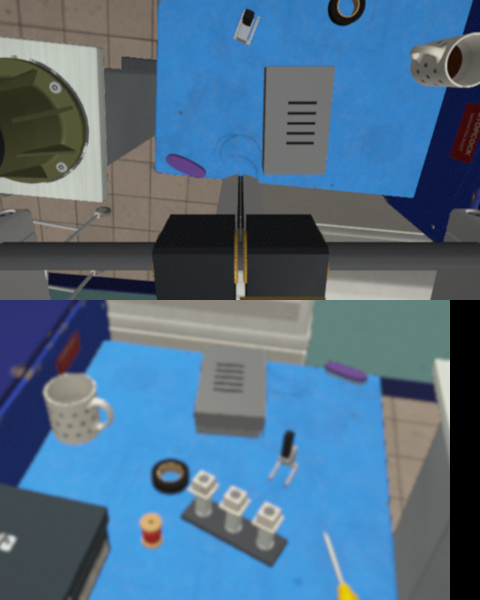

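The final view shows the cover shut, the three caps upright on the three columns, the puller standing alone, and the mug, spool and tape in place. I hand in.

```bash
python3 -c "
from station import ctrl
print(ctrl.hand_in())"
```

```text
the job is handed in; nothing more can be done
None
```

The job is done and handed in at about 65 s of robot time. With the puller I pulled caps 3, 2 and 0 (cap 1 was absent) and set them upright on columns 0, 1 and 2, one to a column. Then I stood the puller on the table and pushed the cover shut with closed fingers.

Last checks:
- **Caps:** all three were within about 1 mm of their column centres by depth, with tops at 80 mm. That was measured before the cover was closed. Afterwards the wrist camera no longer saw them, but the final side picture shows all three upright.
- **Cover:** its angle read 0.000 ± 0.004 rad on three cameras, after bearing on a hard stop at 30 N. I had no direct reading of the catch.
- **Puller:** it stands upright alone at (0.426, 0.220). It was knocked about 26 mm after I released it and stayed standing.
- **Mug, spool and tape:** they look unmoved in the final picture. The networks' position estimates differ from the first readings by up to about 15 mm, which I put down to their own scatter. The scene camera's tape reports were false hits.

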